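# Load the balance rack with three hangers

## Robot

A 7-joint arm with a two-finger parallel gripper is mounted at the origin on a cart in front of the work surface, level with it; the furniture and walls round the work are solid. World frame = base frame: x ahead of the robot, y to its left, z up, the work surface at z = 0. Lengths are in mm, angles in rad, forces in N, time in s.
With the tool pointing down it reaches from about 400 to 875 mm from the base axis. Payload 4.4 kg.
Tool frame: the origin (TCP) lies midway between the tips of the shut fingers; the grasp point (between the pads) lies 19 mm behind it; x points along the fingers, y is the direction in which the jaws open and shut, and the axes are right-handed (so a half turn about x gives the same grasp; the last joint's range is limited). The gripper opens to 85 mm and grips with 20 to 120 N. Pads are 22 mm wide; open, the fingers measure 114 mm over their backs; the gripper's body (76 mm by 85 mm) begins 54 mm behind the grasp point. The pads swing forward as they close: fully open they stand 13 mm farther back than shut.
Start: joints at [-0.066, 0.628, 0.038, 1.517, -0.027, 0.996, -0.02], TCP at [650.014, 0.027, 231.313] pointing down, gripper open.
Joint ranges: [-3.06, 3.06], [-0.37, 2.12], [-1.25, 1.32], [0.18, 2.47], [-1.1, 4.24], [0.23, 1.98], [-2.94, 2.94]. Speed limits (rad/s): [2.57, 2.57, 3.14, 3.14, 3.14, 3.14, 3.14].

## Interface

Orientations are given as [roll, pitch, yaw] about the fixed x, y, z axes, in that order (R = Rz(yaw) Ry(pitch) Rx(roll)).
In Python, from cell import ctrl gives the robot as it stands.
- The arm moves only by the tool arm_command, never from a script. Its argument "series" is a list of rows, each a list of 7 numbers: the opening, from 0 (shut) to 1 (fully open), then the shift along the world's x, y, z in cm, then the turn, a rotation vector about the world's x, y, z in degrees. In form: [[claw, x, y, z, rx, ry, rz], ...]. A call has 1 to 20 rows; each row shifts and turns the commanded pose from where the row before left it; what a row does not reach is not made up. A row lasts 1/12 s, in which the tool goes at most 41.7 mm and 7.16 degrees, less where a joint would pass 70% of its speed; a pose out of reach is approached as far as the arm can. A call with a gripper value outside its range is refused whole. The fingers move at their own pace and stop on an object; the grip force is fixed at half the most. Time passes only in rows, so rows that do not move let the fingers close. It gives the time, the measured TCP pose, the force and the opening at its end, in the units of the state.
- ctrl.read_state(): the state, without advancing time (a new reading comes with each control period).
- ctrl.get_image(name): name is "scene" or "side" or "wrist"; returns the picture (400x640x3 uint8, blue, green, red); there is no depth.
- ctrl.calibration(name): a dict with "fovy" (degrees; the focal length in pixels is half the picture's height over the tangent of half this angle, whatever the lens; pixels are square), "cx", "cy" (the principal point, pixels), "k1" (the pictures are not rectified: a ray, as slopes to the right and down, at radius r is drawn at 1 + k1 r^2 times it, then the intrinsics apply), "cam_to_world" (4x4, takes a point from camera to world coordinates); the wrist camera has in their place "T_tool_cam" (4x4, takes a point from camera to tool coordinates, whose origin is the TCP and whose axes are the tool frame's). Camera axes: x right, y up, looking along -z (the intrinsics and any distortion apply to the point x, -y, -z); pixel columns grow to the right and rows downward; lengths in mm; the calibration is good to about 2 mm. A picture is of the moment at which its call begins: read the wrist's pose just before it. calibration takes no time and is no camera call.
- ctrl.finish_job(): hands the job in, once; it reports no verdict.
Trained networks look in the newest picture that a camera, given by its name, has taken for a name from the list of things; names that differ only in an ending like _2 or _b are one class to them, and where a whole thing is asked for, a point or a joint stands for the part that bears it (a point fixed in the world has none). Each returns a list of dicts, best first, with "conf" (0 to 1); they miss things now and then, are a little off and sometimes report something else, mostly with a low value. They report only what shows in the picture. A call takes as long as a camera call. They do not tell look-alikes from the thing itself.
- ctrl.spot_in(label, camera): "centre" ([x, y, z] in mm, in world coordinates, good to about 4 mm: the middle of the surface that is visible of it).
The state is a dict: "clock": time; "qpos": joint angles; "qd": joint speeds; "tau": joint torques, N m; "eef_pos": TCP position; "tool_rot": TCP orientation; "force": force on the tool from outside, world axes, zero at the start; "torque": the same for the moment, N m; "width": finger opening in mm.
Only numpy, scipy, OpenCV 4.12 (cv2) and the standard library are available. Lean on these libraries where they do the work, as an engineer would, in place of code of your own. Each camera call takes 0.05 s, during which the arm holds its last target.

## Task

Load the balance rack one hanger at a time, alternating sides so that its bar never leans much further than one small hanger makes it: first a small hanger on the left arm, then the large one on the right, then the other small one on the left. Slide each outwards along the bar by feel until it is home, the first two against the rubber stops and the last against the first small one, pressing each time with about 6 to 10 N (never 25 N) before letting go. In the end all three hang freely with the bar level, and the loupe, tin and cup are left alone.

Things in the scene. Friction and masses are not known exactly. Their poses are not given: they have to be found in the camera images.
- rack: balance rack, fixed: steel foot 130 x 110 x 12 mm with a grey post, 11 mm either side of the middle along y, and a pivoting bar. Origin: centre of the foot's underside; y along the bar to its left end (seen from the robot), x away from the robot. Pivot 159 mm above. On each arm a stop with a rubber face (28 wide, 26 tall) looks to the pivot; the rubber yields about 1 mm per 5 N.
- bar_mid (a point): pivot in the middle of the bar, turning with it. Bar: steel flat 12 mm thick (x), 12 tall, 370 long along y; top 6 mm above this point. A seated hanger's grip point is 22 mm above it in the bar's frame. The stops' rubber faces lie somewhere between 131 and 153 mm from it, different on each arm and each time, and are not reported: feel for them.
- bar (a joint): lean of the bar in rad: 0 level, positive with the left (+y) end down, limits +-0.14. Damped centring spring, 2.1 N m/rad: one small hanger at its stop leans it by 0.06 to 0.08; the large one alone, or both small ones alone, by 0.1 to 0.135: more than 0.105 is too much. With all three home it is level within 0.03.
- small_a_grip (a point): small hanger A: middle of its wooden grip block, 28 (x) x 34 (y) x 26 mm, the top of the hanger; grip it across 28 mm (its x). This point is 92 mm above the hanger's underside; x points to the open side of the hook. The hook's crown rests on the bar with its underside 16 mm below this point; throat 20 mm wide in x, centred below this point.
- small_b_grip (a point): small hanger B, the same as A: middle of its wooden grip block, 92 mm above the underside
- large_grip (a point): large hanger: middle of its wooden grip block, 116 mm above the underside; hook and grip are the same as on the small ones, also all offsets from this point down to the load block's top
- small_a: small hanger A, loose, 106 mm tall, 34 mm wide (y) all the way up, 0.12 kg, stands on the bench; origin at the centre of its underside. Aluminium block 46 (x) x 34 x 34 mm below, 4 mm strap leg at -x, hook open to +x: its lip at +x ends 12 mm below the crown's underside, and 30 mm are free between the lip and the block's top, where the bar enters sideways.
- small_b: small hanger B, the same as A; origin at the centre of its underside
- large: large hanger, 130 mm tall, 0.21 kg: as the small ones but its aluminium block is 54 (x) x 34 x 58 mm; origin at the centre of its underside
- loupe_1: bystander: black eye loupe, 34 x 34 x 26 mm, origin at the centre of its underside
- tin: bystander: round tin, 69 x 69 x 25 mm, origin at the centre of its underside
- cup: bystander: steel cup, 57 x 57 x 54 mm, origin at the centre of its underside
Mind the look-alikes: they are no part of the job. What is shaped like the small_a but turquoise is not meant.

How it is judged:
By the outcome, as a careful person would: the job done as asked, in the order asked, and still so for the second after the job is handed in, with the robot touching nothing.
It also fails if it takes over 72 s, if anything falls off the work surface, if the arm or the gripper's body presses on something with over 40 N, if the wrist force passes 120 N, or if a joint passes its speed limit or range.

## Working session

There is one attempt and no reset: what is moved stays moved. The work goes in short steps, Python scripts to look and compute and a tool call to move; the robot and the scene stay as the last step left them, time stands still between calls to the robot, and variables do not carry over. Pictures are saved under pics/ and viewed, and the job is handed in when it is done.

Besides the shell and the picture viewer there is one more tool, called after "Emit:" as name(argument=value, ...) on one line, values as JSON. arm_command: Moves the arm, as the interface text tells. Its arguments: {"type":"object","properties":{"series":{"type":"array"}},"required":["series"]}

```bash
mkdir -p pics; ls
python3 - <<'E'
from cell import ctrl
import cv2
for n in ["scene","side","wrist"]:
    im=ctrl.get_image(n); cv2.imwrite(f"pics/{n}0.png",im)
    c=ctrl.calibration(n); print(n,c)
    for l in ["rack","small_a","large","loupe_1","tin","cup","small_a_grip","large_grip","bar_mid"]:
        try:
            r=ctrl.spot_in(l,n); print(l,[([round(v) for v in d["centre"]],round(d["conf"],2)) for d in r])
        except Exception as e: print(l,e)
print(ctrl.read_state())
E
```

```text
pics
scene {'fovy': 43.72290779250445, 'cx': 316.5553769759191, 'cy': 193.7991518020021, 'k1': -0.07886039717705803, 'cam_to_world': array([[ 6.40743430e-01,  4.47050805e-01, -6.24174202e-01,
        -1.94754915e+02],
       [-7.67723595e-01,  3.65716592e-01, -5.26167137e-01,
        -6.32141295e+02],
       [-6.95257979e-03,  8.16331399e-01,  5.77541954e-01,
         8.09719562e+02],
       [ 0.00000000e+00,  0.00000000e+00,  0.00000000e+00,
         1.00000000e+00]])}
rack [([603, -176, 64], 0.58), ([448, 55, 41], 0.2)]
small_a [([391, 204, 44], 0.94), ([446, -25, 33], 0.91), ([556, 39, 50], 0.85), ([449, 53, 42], 0.71), ([470, 146, 60], 0.6)]
large [([468, 248, 62], 0.73)]
loupe_1 [([603, -198, 165], 0.69), ([473, -266, 21], 0.5)]
tin []
cup [([716, 22, 32], 0.57)]
small_a_grip [([469, 144, 54], 0.81), ([558, 41, 48], 0.76), ([386, 203, 46], 0.73), ([445, -24, 36], 0.62)]
large_grip [([466, 244, 57], 0.98)]
bar_mid [([607, -198, 168], 0.98)]
side {'fovy': 52.263307802334914, 'cx': 319.6227241383209, 'cy': 196.26380072700874, 'k1': -0.007346684845532305, 'cam_to_world': array([[ 9.
[... 1726 characters left out ...]
([625, -19, 165], 0.83), ([738, 28, 33], 0.43)]
{'clock': 1.5, 'qpos': array([-0.06578451,  0.62837774,  0.03845951,  1.51737286, -0.02698827,
        0.99631491, -0.02001829]), 'qd': array([-0.00215899,  0.00052305,  0.00164983,  0.0015064 , -0.00012815,
       -0.00164949,  0.00039821]), 'tau': array([-1.33464913e-03, -5.63260317e+01,  1.22500543e+00, -1.93776602e+01,
        1.08483594e-02,  1.71249332e-03, -1.77034298e-05]), 'eef_pos': array([6.50025435e+02, 3.81483410e-02, 2.31335824e+02]), 'tool_rot': array([2.45302019, 1.57072828, 0.88220482]), 'force': array([ 0.84421643, -0.37252479,  0.35286249]), 'torque': array([-0.02985427, -0.02913382,  0.01664626]), 'width': 85.23823629463325}
```

View pictures.

View pics/scene0.png

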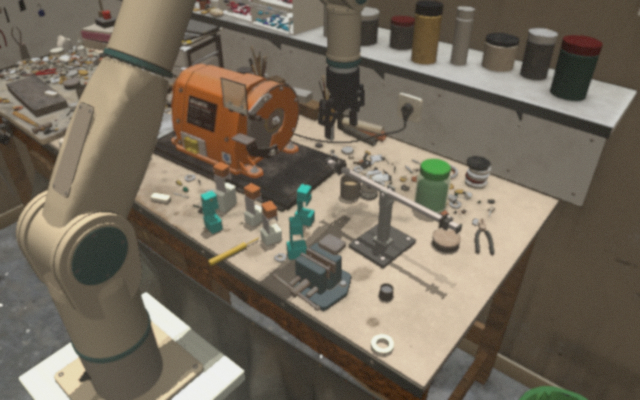

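View pics/side0.png

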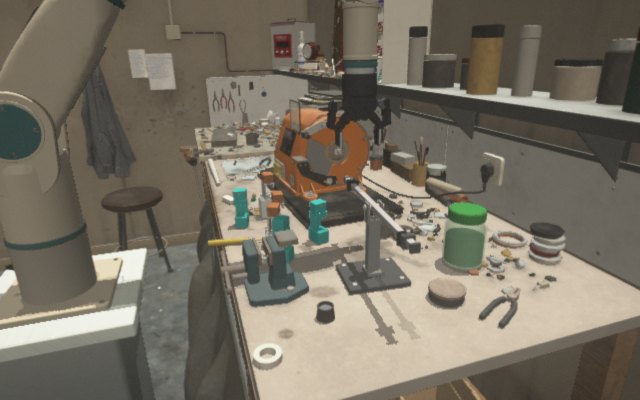

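View pics/wrist0.png

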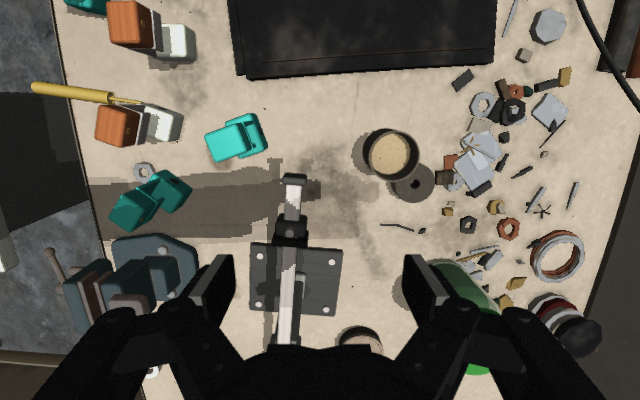

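```bash
cat > h.py <<'E'
import numpy as np, cv2
from scipy.spatial.transform import Rotation as R
from cell import ctrl
def tool_T(s=None):
    s=s or ctrl.read_state(); T=np.eye(4); T[:3,:3]=R.from_euler('xyz',s['tool_rot']).as_matrix(); T[:3,3]=s['eef_pos']; return T
class Cam:
    def __init__(s,n,T=None):
        c=ctrl.calibration(n); s.f=200/np.tan(np.radians(c['fovy'])/2); s.cx,s.cy,s.k=c['cx'],c['cy'],c['k1']
        s.T=np.array(c['cam_to_world']) if 'cam_to_world' in c else (tool_T() if T is None else T)@np.array(c['T_tool_cam'])
    def proj(s,P):
        P=np.atleast_2d(P); q=(P-s.T[:3,3])@s.T[:3,:3]; x=q[:,0]/-q[:,2]; y=-q[:,1]/-q[:,2]; g=1+s.k*(x*x+y*y)
        return np.c_[s.cx+s.f*x*g,s.cy+s.f*y*g]
    def ray(s,u,v):
        xd,yd=(u-s.cx)/s.f,(v-s.cy)/s.f; x,y=xd,yd
        for _ in range(20):
            g=1+s.k*(x*x+y*y); x,y=xd/g,yd/g
        d=s.T[:3,:3]@np.array([x,-y,-1]); return s.T[:3,3],d/np.linalg.norm(d)
    def atz(s,u,v,z):
        o,d=s.ray(u,v); return o+d*(z-o[2])/d[2]
def crop(im,x0,y0,x1,y1,name,k):
    cv2.imwrite(name,cv2.resize(im[y0:y1,x0:x1],None,fx=k,fy=k,interpolation=cv2.INTER_CUBIC))
E
python3 - <<'E'
from h import *
print(np.round(tool_T(),3))
a=cv2.imread('pics/scene0.png');crop(a,180,140,340,260,'pics/s1.png',5)
a=cv2.imread('pics/side0.png');crop(a,220,150,440,300,'pics/sd1.png',3.6)
a=cv2.imread('pics/wrist0.png');crop(a,60,0,300,180,'pics/w1.png',3.3)
c=Cam('wrist')
for n,u,v,z in [('b1',130,22,92),('b2',117,125,92),('t',240,135,100),('t2',150,200,92),('foot',295,280,12),('barend',293,180,165)]: print(n,c.atz(u,v,z).round())
for n in('scene','side'):
  c=Cam(n); print(n)
  for p in [(391,204,92),(449,53,92),(470,146,92),(468,248,116),(556,39,92),(446,-25,92)]: print(p,c.proj(p).round())
E
```

```text
[[ 0.00000e+00  1.00000e+00 -0.00000e+00  6.50025e+02]
 [ 0.00000e+00 -0.00000e+00 -1.00000e+00  3.80000e-02]
 [-1.00000e+00  0.00000e+00 -0.00000e+00  2.31336e+02]
 [ 0.00000e+00  0.00000e+00  0.00000e+00  1.00000e+00]]
b1 [482. 155.  92.]
b2 [455.  66.  92.]
t [576.  55. 100.]
t2 [475. -10.  92.]
foot [ 615. -155.   12.]
barend [630.  28. 165.]
scene
(391, 204, 92) [[210. 201.]]
(449, 53, 92) [[271. 214.]]
(470, 146, 92) [[250. 195.]]
(468, 248, 116) [[221. 174.]]
(556, 39, 92) [[305. 196.]]
(446, -25, 92) [[294. 228.]]
side
(391, 204, 92) [[239. 195.]]
(449, 53, 92) [[271. 212.]]
(470, 146, 92) [[272. 198.]]
(468, 248, 116) [[264. 179.]]
(556, 39, 92) [[316. 208.]]
(446, -25, 92) [[277. 224.]]
```

View pics/s1.png

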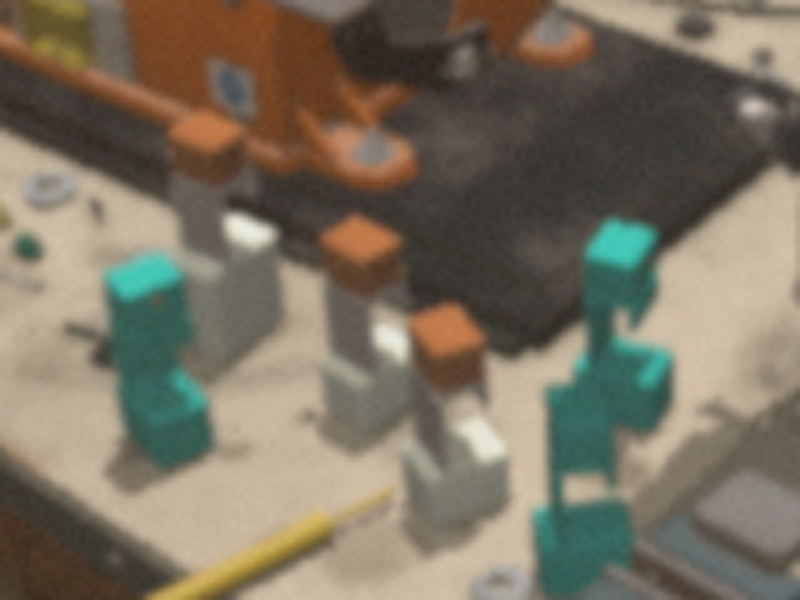

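View pics/sd1.png

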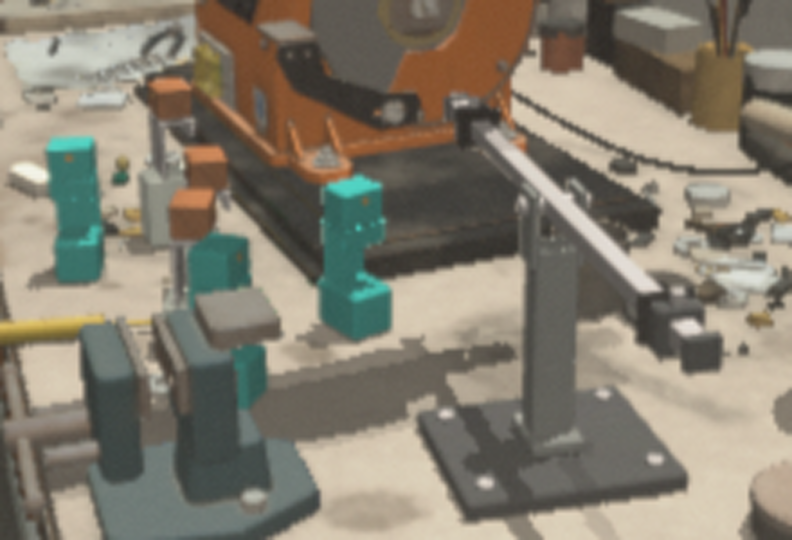

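View pics/w1.png

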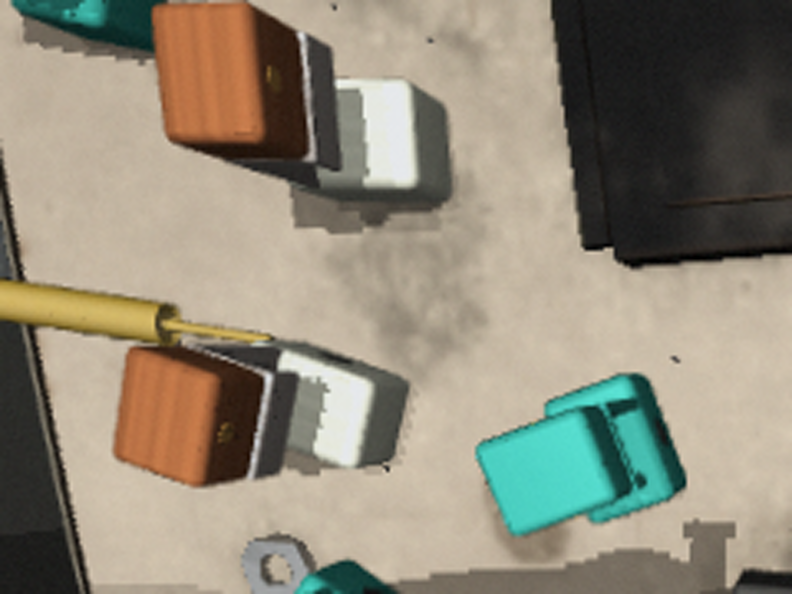

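The three orange-topped hangers are the real ones, seen in the scene picture at (221,168) for the large one and (252,190) and (270,210) for the smalls. The turquoise ones at (210,205), (304,193) and (297,245) are the look-alikes, and the enlarged crops confirm it. Next I'll get a better wrist view of the rack.

Emit:
arm_command(series=[[1, -1, -2, 3, 0, 0, 0], [1, -1, -2, 3, 0, 0, 0], [1, -2, -2, 3, 0, 0, 0], [1, 0, 0, 0, 0, 0, 0], [1, 0, 0, 0, 0, 0, 0], [1, 0, 0, 0, 0, 0, 0]])

```text
clock: 2.0
eef_pos: [609.9, -59.3, 321.2]
tool_rot: [3.006, 1.57, 1.435]
force: [0.0, 0.4, -0.6]
width: 85.4
```

Run:
```python
from h import *
s=ctrl.read_state();np.save('T1.npy',tool_T(s));print(s['eef_pos'],s['clock'],s['force'])
im=ctrl.get_image('wrist');cv2.imwrite('pics/wrist1.png',im)
```

```text
[609.94381837 -59.34845304 321.17220266] 2.0 [ 0.00390433  0.42968754 -0.58274754]
```

View pics/wrist1.png

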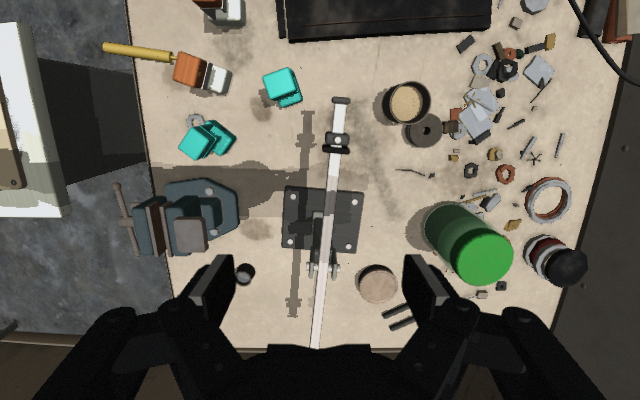

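Run:
```python
from h import *
a=cv2.imread('pics/wrist1.png');crop(a,265,90,385,250,'pics/w2.png',3.7);crop(a,270,180,380,350,'pics/w3.png',3.5)
a=cv2.imread('pics/side0.png');crop(a,325,170,435,300,'pics/sd2.png',4.5)
```

```text
(no output)
```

View pics/w2.png

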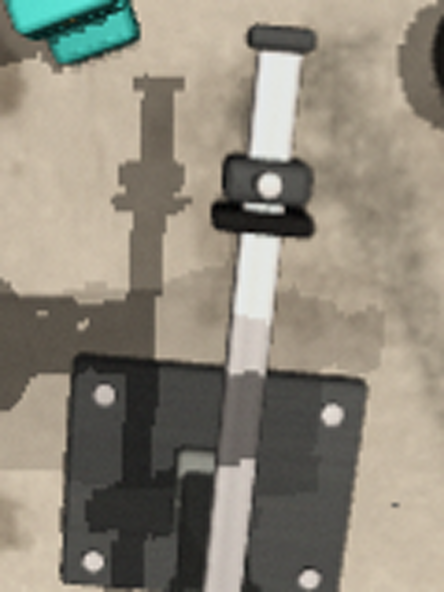

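View pics/w3.png

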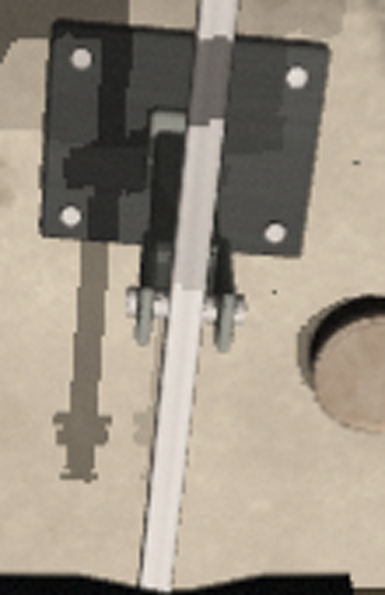

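View pics/sd2.png

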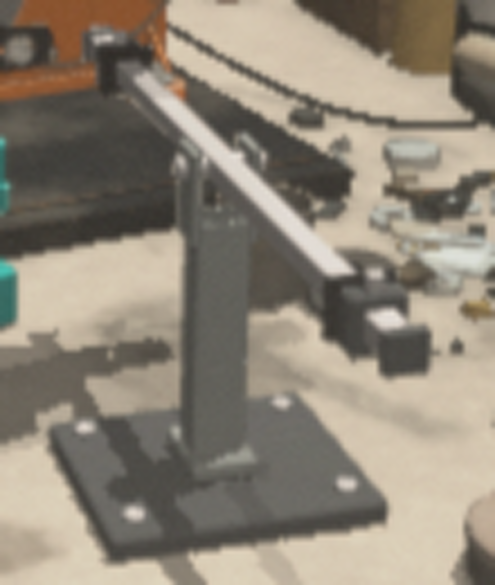

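Run:
```python
from h import *
from scipy.optimize import least_squares
c=Cam('wrist',np.load('T1.npy'))
def w2(x,y): return (265+x/3.7-.4,90+y/3.7-.4)
def w3(x,y): return (270+x/3.5-.4,180+y/3.5-.4)
def sd(x,y): return (325+x/4.5-.4,170+y/4.5-.4)
foot=[((-65,55,12),w2(77,354)),((65,55,12),w2(368,379)),((-65,-55,12),w3(40,236)),((65,-55,12),w3(301,257)),((0,0,159),w3(186,306))]
barpx=[w2(279,100),w2(257,300),w3(176,400),w3(160,550)]
S=Cam('side')
footS=[((-65,-55,12),sd(112,552)),((65,-55,12),sd(386,515)),((-65,55,12),sd(50,430)),((65,55,12),sd(296,398))]
def W(p,P):
    cs,sn=np.cos(p[2]),np.sin(p[2]); P=np.atleast_2d(P); return np.c_[p[0]+cs*P[:,0]-sn*P[:,1],p[1]+sn*P[:,0]+cs*P[:,1],P[:,2]]
def res(p,cam,pts,bar):
    r=(cam.proj(W(p,[q[0] for q in pts]))-[q[1] for q in pts]).ravel()
    b=[]
    if bar:
        for u,v in barpx:
            X=c.atz(u,v,165); cs,sn=np.cos(p[2]),np.sin(p[2]); b.append(((X[0]-p[0])*cs+(X[1]-p[1])*sn))
    return np.r_[r,b]
for nm,cam,pts,bar in [('wrist',c,foot,1),('side',S,footS,0)]:
    f=least_squares(res,[610,-165,-.1],args=(cam,pts,bar)); print(nm,f.x.round(3),f.fun.round(1))
B=np.array([c.atz(u,v,165) for u,v in barpx]);print(B.round(1)); k=np.polyfit(B[:,1],B[:,0],1);print('bar line dx/dy',k)
k1=w2(263,236)
print('rubber face approx', c.atz(*k1,165+6))
print('end',c.atz(*w2(281,52),165))
```

```text
wrist [ 6.14188e+02 -1.58271e+02 -9.40000e-02] [-1.   0.1  0.8  0.6 -0.3  0.2  0.2  0.6  0.2 -1.1  0.   0.1 -0.3  0.1]
side [ 6.11053e+02 -1.66846e+02 -9.60000e-02] [-0.7  0.   1.3 -0.5 -1.1 -0.1  0.5  0.1]
[[ 630.2   11.8  165. ]
 [ 625.1  -42.6  165. ]
 [ 610.7 -193.   165. ]
 [ 604.9 -257.8  165. ]]
bar line dx/dy [9.42819452e-02 6.29083280e+02]
rubber face approx [626.15721672 -23.76163401 171.        ]
end [630.47194975  24.13474547 165.        ]
```

Emit:
arm_command(series=[[1, -2.3, 2.6, -0.3, 0, 0, 0], [1, -2.3, 2.6, -0.3, 0, 0, 0], [1, -2.3, 2.6, -0.3, 0, 0, 0], [1, -2.3, 2.6, -0.3, 0, 0, 0], [1, -2.3, 2.6, -0.3, 0, 0, 0], [1, -2.3, 2.6, -0.3, 0, 0, 0], [1, 0, 0, 0, 0, 0, 0], [1, 0, 0, 0, 0, 0, 0], [1, 0, 0, 0, 0, 0, 0]])

```text
clock: 2.8
eef_pos: [472.2, 96.4, 302.6]
tool_rot: [-1.002, 1.57, -2.571]
force: [0.8, -0.1, 0.7]
width: 85.6
```

Run:
```python
from h import *
s=ctrl.read_state();np.save('T2.npy',tool_T(s));print(s['eef_pos'],s['clock'],s['qpos'].round(2))
im=ctrl.get_image('wrist');cv2.imwrite('pics/wrist2.png',im)
a=cv2.imread('pics/scene0.png');crop(a,330,160,470,280,'pics/s2.png',5.5)
```

```text
[472.2054847   96.40741225 302.62668877] 2.8 [-0.26  0.3   0.    1.87 -0.    0.97 -0.26]
```

View pics/wrist2.png

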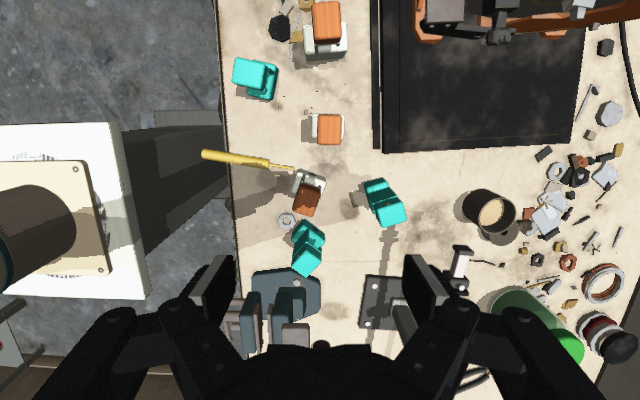

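View pics/s2.png

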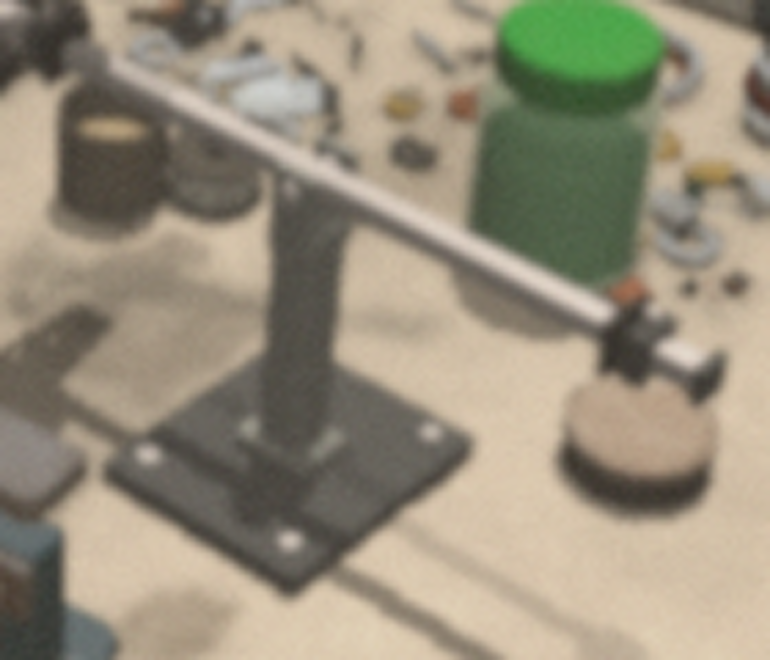

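Run:
```python
from h import *
c=Cam('wrist',np.load('T1.npy'))
for n,u,v,z in [('visebase',240,210,10),('visejawtop',207,250,80),('jar lid c',482,254,140),('jarlid left',452,254,140),('jar base',428,215,0),('tin',378,285,25)]: print(n,c.atz(u,v,z).round())
S=Cam('scene');c2=Cam('side')
print('jar lid scene px (433,170) ', [S.atz(433,170,z).round() for z in(100,120,140)],'side',[c2.atz(467,212,z).round() for z in(100,120,140)])
print('vise jaw scene (330,243)',[S.atz(333,243,z).round() for z in (60,80,100)],'side',[c2.atz(286,238,z).round() for z in(60,80,100)])
a=cv2.imread('pics/wrist2.png');crop(a,280,0,400,220,'pics/w4.png',3.6)
```

```text
visebase [ 479. -140.   10.]
visejawtop [ 445. -178.   80.]
jar lid c [ 816. -154.  140.]
jarlid left [ 777. -153.  140.]
jar base [ 797. -153.   -0.]
tin [ 714. -274.   25.]
jar lid scene px (433,170)  [array([ 851., -154.,  100.]), array([ 822., -168.,  120.]), array([ 792., -181.,  140.])] side [array([ 866., -125.,  100.]), array([ 832., -167.,  120.]), array([ 799., -209.,  140.])]
vise jaw scene (330,243) [array([ 490., -103.,   60.]), array([ 472., -117.,   80.]), array([ 453., -131.,  100.])] side [array([462., -36.,  60.]), array([453., -77.,  80.]), array([ 444., -119.,  100.])]
```

View pics/w4.png

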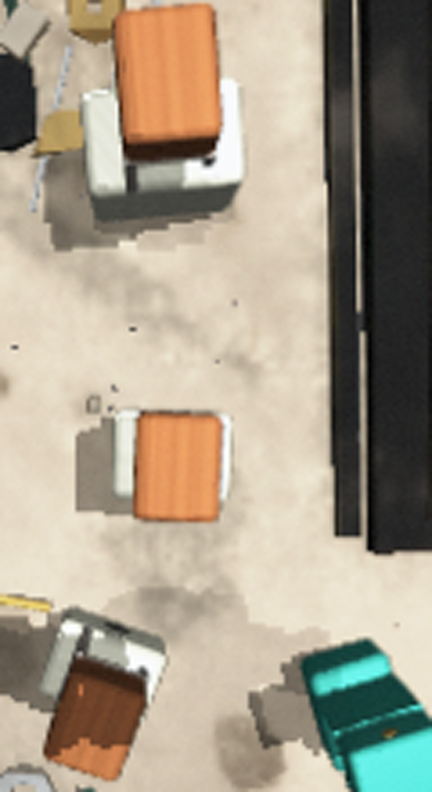

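Run:
```python
from h import *
c=Cam('wrist',np.load('T2.npy'))
D={'large':(130,[(114,11),(216,4),(219,134),(124,141)]),'mid':(106,[(137,413),(222,413),(221,521),(135,519)]),'front':(106,[(75,660),(147,679),(118,780),(45,755)])}
for n,(z,q) in D.items():
    P=np.array([c.atz(280+x/3.6-.4,y/3.6-.4,z)[:2] for x,y in q])
    m=P.mean(0); ex=(P[1]+P[2]-P[0]-P[3])/2; ey=(P[0]+P[1]-P[2]-P[3])/2
    print(n,m.round(1),'sizes',np.linalg.norm(ex).round(1),np.linalg.norm(ey).round(1),'yaw deg',np.degrees([np.arctan2(ex[1],ex[0]),np.arctan2(-ey[0],ey[1])]).round(1))
S=Cam('scene');c2=Cam('side')
for n,p in [('large',(466,247,130)),('mid',(478,146,106)),('front',(450,57,106))]: print(n,S.proj(p).round(),c2.proj(p).round())
```

```text
large [478.3 258. ] sizes 26.5 31.9 yaw deg [3.9 3.6]
mid [483.2 152.5] sizes 27.0 33.1 yaw deg [-0.5 -0.1]
front [456.2  69. ] sizes 25.7 36.3 yaw deg [-17.7 -16.6]
large [[220. 169.]] [[263. 174.]]
mid [[252. 189.]] [[275. 193.]]
front [[269. 208.]] [[271. 206.]]
```

Run:
```python
from h import *
from scipy.optimize import least_squares
S=Cam('scene');c2=Cam('side')
q=lambda x,y:(330+x/5.5-.4,160+y/5.5-.4)
pts=[((-65,55,12),q(105,466)),((-65,-55,12),q(290,578)),((65,-55,12),q(471,438))]
def W(p,P):
    cs,sn=np.cos(p[2]),np.sin(p[2]); P=np.atleast_2d(P); return np.c_[p[0]+cs*P[:,0]-sn*P[:,1],p[1]+sn*P[:,0]+cs*P[:,1],P[:,2]]
f=least_squares(lambda p:(S.proj(W(p,[a for a,b in pts]))-[b for a,b in pts]).ravel(),[610,-165,-.1]);print(f.x,f.fun.round(1))
# tops: scene crop s1 (x5, origin 180,140) top-face corner averages
for n,z,px in [('large',130,(207,131)),('mid',106,(361,239)),('front',106,(446,329))]:
    print(n,S.atz(180+px[0]/5-.4,140+px[1]/5-.4,z).round(1))
# side (3.6, origin 220,150): top faces
for n,z,px in [('large',130,(170,86)),('mid',106,(206,154)),('front',106,(191,196))]:
    print('side',n,c2.atz(220+px[0]/3.6-.4,150+px[1]/3.6-.4,z).round(1))
```

```text
[ 6.14172311e+02 -1.57667372e+02 -8.31894545e-02] [-1.3 -0.7  0.6  0.7  0.7 -0.2]
large [479.8 258.1 130. ]
mid [484.6 151.9 106. ]
front [457.5  66.1 106. ]
side large [478.7 251.8 130. ]
side mid [483.8 148.8 106. ]
side front [455.7  66.3 106. ]
```

Emit:
arm_command(series=[[1, -0.5, -1, -3, 0, 0, -6], [1, -0.5, -1, -3, 0, 0, -6], [1, -0.6, -0.8, -3, 0, 0, -5], [1, 0, 0, -3, 0, 0, 0], [1, 0, 0, -3, 0, 0, 0], [1, 0, 0, -3, 0, 0, 0], [1, 0, 0, -2, 0, 0, 0], [1, 0, 0, 0, 0, 0, 0], [1, 0, 0, 0, 0, 0, 0]])

```text
clock: 3.6
eef_pos: [456.0, 67.0, 102.4]
tool_rot: [-0.881, 1.568, -2.75]
force: [-1.1, -0.8, 0.6]
width: 85.4
```

Run:
```python
from h import *
s=ctrl.read_state();T=tool_T(s);np.save('T3.npy',T);print(s['eef_pos'],s['clock'],np.degrees(np.arctan2(T[1,1],T[0,1])), s['force'])
im=ctrl.get_image('wrist');cv2.imwrite('pics/wrist3.png',im)
```

```text
[456.01903584  66.98248125 102.41059054] 3.6 -17.098876698688642 [-1.12009253 -0.82695693  0.62799897]
```

View pics/wrist3.png

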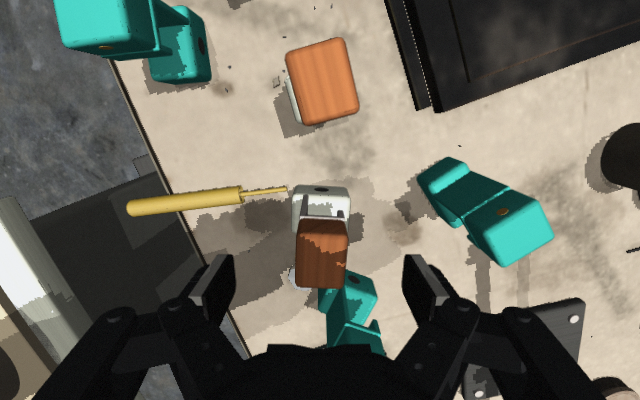

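Emit:
arm_command(series=[[1, 0, 0.15, -1.5, 0, 0, 0], [1, 0, 0, -1.4, 0, 0, 0], [0, 0, 0, 0, 0, 0, 0], [0, 0, 0, 0, 0, 0, 0], [0, 0, 0, 0, 0, 0, 0], [0, 0, 0, 0, 0, 0, 0], [0, 0, 0, 0, 0, 0, 0], [0, 0, 0, 0, 0, 0, 0], [0, 0, 0, 0, 0, 0, 0], [0, 0, 0, 0, 0, 0, 0]])

```text
clock: 4.48
eef_pos: [457.1, 69.7, 75.5]
tool_rot: [2.065, 1.568, 0.197]
force: [-0.1, 0.1, 6.7]
width: 27.4
```

Run:
```python
from h import *
s=ctrl.read_state();T=tool_T(s);print(s['eef_pos'],s['clock'],s['width'],s['force'],s['torque'])
im=ctrl.get_image('side');crop(im,220,150,330,290,'pics/sd3.png',4)
```

```text
[457.06588764  69.66689802  75.45190532] 4.4833 27.384923560345438 [-0.14391688  0.09319086  6.65187072] [ 0.05499651  0.107245   -0.00212769]
```

View pics/sd3.png

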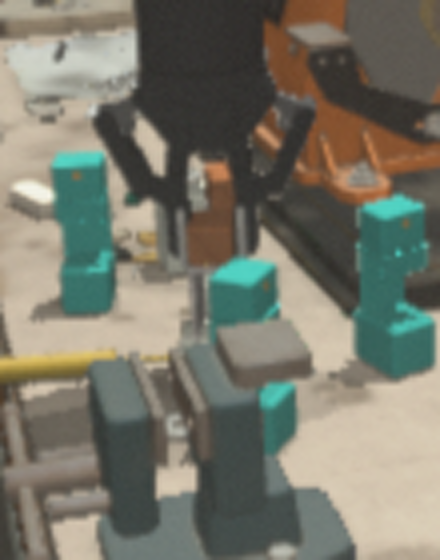

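Emit:
arm_command(series=[[0, 0, 0, 1.5, 0, 0, 0], [0, 0, 0, 3, 0, 0, 0], [0, 0, 0, 4, 0, 0, 0], [0, 0, 0, 4, 0, 0, 0], [0, 1, -1, 0, 0, 0, 2], [0, 2, -2.6, 0, 0, 0, 2], [0, 2.2, -2.8, 0, 0, 0, 2], [0, 2.2, -2.8, 0, 0, 0, 2], [0, 2, -2.6, 0, 0, 0, 2], [0, 1.6, -2, 0, 0, 0, 1.7], [0, 0, 0, 0, 0, 0, 0], [0, 0, 0, 0, 0, 0, 0], [0, 0, 0, 0, 0, 0, 0], [0, 0, 0, 0, 0, 0, 0]])

```text
clock: 5.7
eef_pos: [565.1, -66.9, 199.3]
tool_rot: [-2.202, 1.569, 2.42]
force: [-1.1, 0.5, -1.4]
width: 27.6
```

```bash
cat >> h.py <<'E'
P0=np.array([614.,-158.]); YAW=-0.094
def st():
    s=ctrl.read_state();T=tool_T(s);p=s['eef_pos'];c,n=np.cos(YAW),np.sin(YAW)
    d=p[:2]-P0; f=s['force']
    print('clk',round(s['clock'],2),'eef',p.round(1),'n,s',(d@[c,n]).round(1),(d@[-n,c]).round(1),'yaw',np.degrees(np.arctan2(T[1,1],T[0,1])).round(1),'axis',T[:3,0].round(3),'F n,s,z',(f[:2]@[c,n]).round(2),(f[:2]@[-n,c]).round(2),f[2].round(2),'w',round(s['width'],1))
E
python3 - <<'E'
from h import *
st()
for n in('wrist','side'):
    im=ctrl.get_image(n);cv2.imwrite(f'pics/{n}4.png',im)
E
```

```text
clk 5.7 eef [565.1 -66.9 199.3] n,s -57.2 86.1 yaw -5.2 axis [-0.001  0.001 -1.   ] F n,s,z -1.14 0.38 -1.42 w 27.6
```

View pics/wrist4.png

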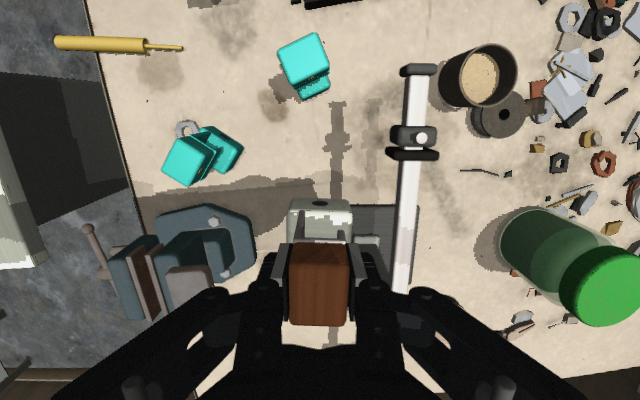

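View pics/side4.png

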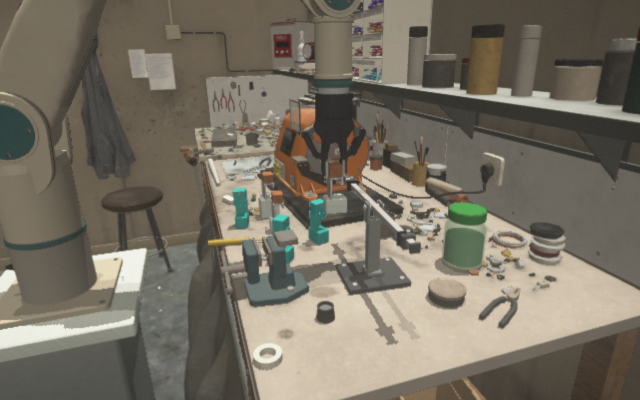

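Run:
```python
from h import *
c=Cam('wrist')
a=cv2.imread('pics/wrist4.png');g=cv2.cvtColor(a,cv2.COLOR_BGR2GRAY).astype(int)
cc,n=np.cos(YAW),np.sin(YAW)
for v in (90,100,115,165,180,200,220,240,260):
    row=g[v,380:440]; i=np.where(row>200)[0]
    if len(i)==0: continue
    # longest run
    r=np.split(i,np.where(np.diff(i)>1)[0]+1); r=max(r,key=len); u0,u1=380+r[0],380+r[-1]+1
    L=c.atz(u0-.5,v,165)[:2]-P0;Rr=c.atz(u1-.5,v,165)[:2]-P0
    print(v,u0,u1,'n',(L@[cc,n]).round(1),(Rr@[cc,n]).round(1),'s',(L@[-n,cc]).round(1))
```

```text
90 411 428 n -5.4 4.5 s 174.7
100 409 428 n -6.1 5.1 s 169.2
115 408 426 n -6.0 4.8 s 160.8
165 404 421 n -5.8 4.8 s 131.0
180 403 419 n -5.6 4.6 s 121.5
200 401 418 n -5.7 5.3 s 108.4
220 400 415 n -5.1 4.8 s 94.7
240 424 440 n 12.5 23.4 s 80.3
260 415 440 n 8.0 25.5 s 65.3
```

Emit:
arm_command(series=[[0, 0, 0, -1.4, 0, 0, 0], [0, 1.2, -0.1, 0, 0, 0, 0], [0, 1.5, -0.15, 0, 0, 0, 0], [0, 1.5, -0.15, 0, 0, 0, 0], [0, 1.0, -0.1, 0, 0, 0, 0], [0, 0.5, -0.04, 0, 0, 0, 0], [0, 0, 0, 0, 0, 0, 0], [0, 0, 0, 0, 0, 0, 0], [0, 0, 0, 0, 0, 0, 0]])

```text
clock: 6.55
eef_pos: [622.0, -73.5, 185.2]
tool_rot: [-1.623, 1.57, 2.998]
force: [0.3, 0.1, -1.2]
width: 27.4
```

Run:
```python
from h import *
st()
im=ctrl.get_image('wrist');cv2.imwrite('pics/wrist5.png',im)
im=ctrl.get_image('side');crop(im,290,130,450,260,'pics/sd5.png',4.5)
```

```text
clk 6.55 eef [622.  -73.5 185.2] n,s 0.0 84.9 yaw -5.3 axis [-0.001  0.    -1.   ] F n,s,z 0.25 0.16 -1.17 w 27.4
```

View pics/wrist5.png

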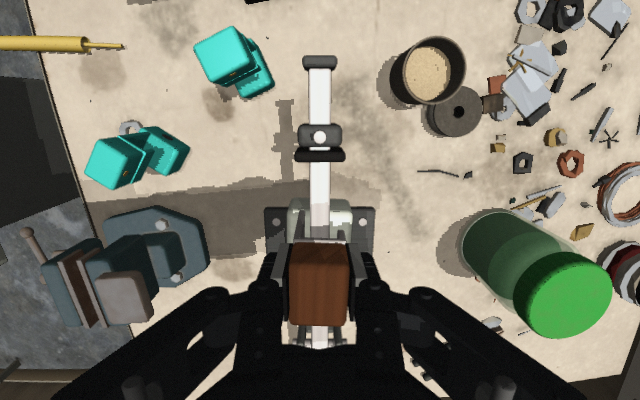

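View pics/sd5.png

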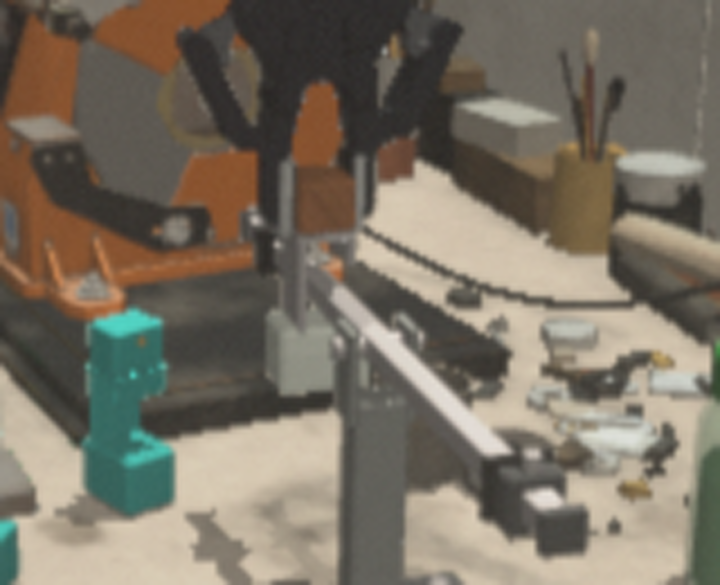

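Emit:
arm_command(series=[[0, 0, 0, -1.0, 0, 0, 0], [0, 0, 0, -0.6, 0, 0, 0], [0, 0, 0, -0.3, 0, 0, 0], [0, 0, 0, -0.2, 0, 0, 0], [0, 0, 0, 0, 0, 0, 0], [0, 0, 0, 0, 0, 0, 0]])

```text
clock: 7.15
eef_pos: [623.0, -73.9, 164.1]
tool_rot: [-1.622, 1.571, 2.998]
force: [-0.1, 0.6, -0.6]
width: 27.2
```

Run:
```python
from h import *
st()
```

```text
clk 7.15 eef [623.  -73.9 164.1] n,s 1.1 84.6 yaw -5.3 axis [-0.  0. -1.] F n,s,z -0.21 0.6 -0.56 w 27.2
```

Emit:
arm_command(series=[[0, -0.1, 0, -0.2, 0, 0, 0], [0, 0.04, 0.5, 0, 0, 0, 0], [0, 0.05, 0.5, 0, 0, 0, 0], [0, 0.05, 0.5, 0, 0, 0, 0], [0, 0.05, 0.5, 0, 0, 0, 0], [0, 0.04, 0.4, 0, 0, 0, 0], [0, 0, 0, 0, 0, 0, 0], [0, 0, 0, 0, 0, 0, 0]])

```text
clock: 7.82
eef_pos: [624.4, -49.0, 162.3]
tool_rot: [3.141, 1.57, 1.479]
force: [0.5, -0.1, -0.4]
width: 27.1
```

Run:
```python
from h import *
st()
im=ctrl.get_image('wrist');cv2.imwrite('pics/wrist6.png',im)
```

```text
clk 7.82 eef [624.4 -49.  162.3] n,s 0.1 109.5 yaw -5.2 axis [ 0.  0. -1.] F n,s,z 0.48 -0.09 -0.35 w 27.1
```

View pics/wrist6.png

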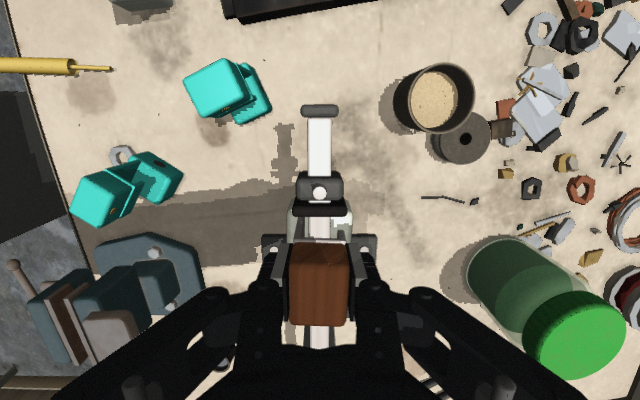

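Emit:
arm_command(series=[[0, 0.03, 0.3, 0, 0, 0, 0], [0, 0.03, 0.3, 0, 0, 0, 0], [0, 0.02, 0.2, 0, 0, 0, 0], [0, 0, 0, 0, 0, 0, 0], [0, 0, 0, 0, 0, 0, 0]])

```text
clock: 8.28
eef_pos: [625.1, -41.5, 162.3]
tool_rot: [-3.097, 1.57, 1.523]
force: [-0.1, 0.9, -0.3]
width: 27.5
```

Run:
```python
from h import *
st()
```

```text
clk 8.28 eef [625.1 -41.5 162.3] n,s 0.2 117.0 yaw -5.3 axis [ 0.  0. -1.] F n,s,z -0.23 0.85 -0.28 w 27.5
```

Emit:
arm_command(series=[[0, 0.02, 0.2, 0, 0, 0, 0], [0, 0.02, 0.2, 0, 0, 0, 0], [0, 0, 0, 0, 0, 0, 0], [0, 0, 0, 0, 0, 0, 0]])

```text
clock: 8.62
eef_pos: [625.6, -37.5, 162.3]
tool_rot: [3.011, 1.57, 1.348]
force: [0.4, -0.6, -0.7]
width: 27.1
```

Run:
```python
from h import *
st()
im=ctrl.get_image('wrist');crop(im,220,150,420,340,'pics/wrist7.png',4)
```

```text
clk 8.62 eef [625.6 -37.5 162.3] n,s 0.2 121.0 yaw -5.3 axis [ 0.  0. -1.] F n,s,z 0.43 -0.55 -0.67 w 27.1
```

View pics/wrist7.png

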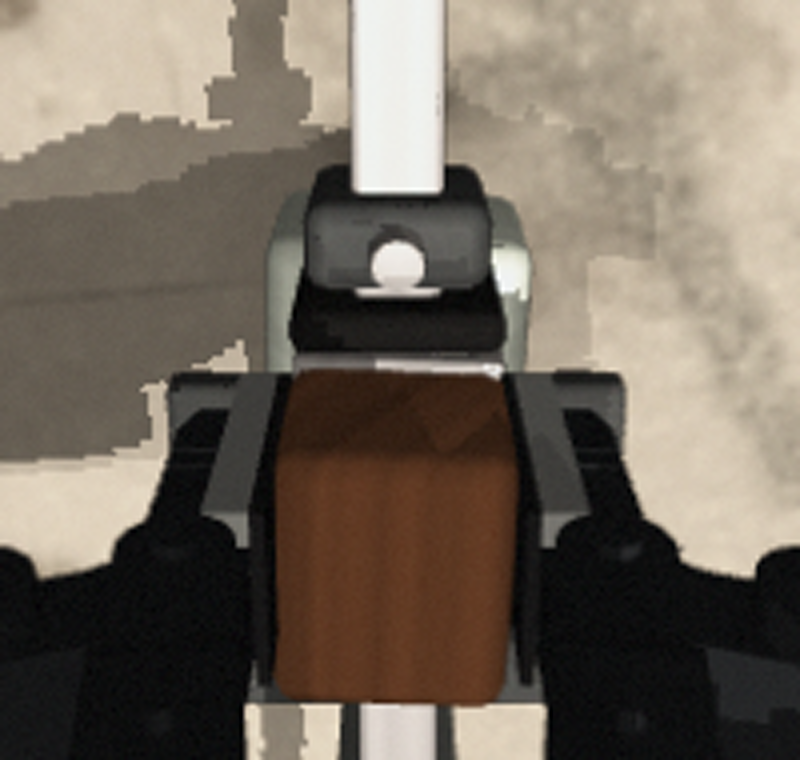

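Emit:
arm_command(series=[[0, 0.02, 0.2, 0, 0, 0, 0], [0, 0.01, 0.1, 0, 0, 0, 0], [0, 0, 0, 0, 0, 0, 0], [0, 0, 0, 0, 0, 0, 0]])

```text
clock: 9.0
eef_pos: [625.7, -36.0, 162.3]
tool_rot: [-0.044, 1.569, -1.708]
force: [0.0, -2.9, -1.1]
width: 27.6
```

Run:
```python
from h import *
st()
```

```text
clk 9.0 eef [625.7 -36.  162.3] n,s 0.2 122.5 yaw -5.3 axis [-0.    -0.001 -1.   ] F n,s,z 0.28 -2.92 -1.13 w 27.6
```

Emit:
arm_command(series=[[0, 0.02, 0.2, 0, 0, 0, 0], [0, 0, 0, 0, 0, 0, 0], [0, 0, 0, 0, 0, 0, 0]])

```text
clock: 9.25
eef_pos: [625.7, -35.3, 162.3]
tool_rot: [-0.054, 1.568, -1.719]
force: [-1.2, -6.0, -0.0]
width: 27.5
```

Run:
```python
from h import *
st()
```

```text
clk 9.25 eef [625.7 -35.3 162.3] n,s 0.2 123.3 yaw -5.4 axis [-0.    -0.003 -1.   ] F n,s,z -0.6 -6.12 -0.05 w 27.5
```

Emit:
arm_command(series=[[0, 0.01, 0.13, 0, 0, 0, 0], [0, 0, 0, 0, 0, 0, 0], [0, 0, 0, 0, 0, 0, 0], [0, 0, 0, 0, 0, 0, 0]])

```text
clock: 9.58
eef_pos: [625.8, -34.9, 162.3]
tool_rot: [-0.026, 1.567, -1.691]
force: [-1.3, -7.2, -0.3]
width: 27.6
```

Run:
```python
from h import *
st()
```

```text
clk 9.58 eef [625.8 -34.9 162.3] n,s 0.2 123.7 yaw -5.4 axis [-0.    -0.004 -1.   ] F n,s,z -0.57 -7.25 -0.29 w 27.6
```

Emit:
arm_command(series=[[0, -0.02, -0.25, 0, 0, 0, 0], [0, 0, 0, 0, 0, 0, 0], [0.5, 0, 0, 0, 0, 0, 0], [0.5, 0, 0, 0, 0, 0, 0], [0.5, 0, 0, 0, 0, 0, 0], [0.5, 0, 0, 0, 0, 0, 0], [0.5, 0, 0, 0, 0, 0, 0]])

```text
clock: 10.17
eef_pos: [626.1, -33.1, 162.4]
tool_rot: [2.914, 1.57, 1.251]
force: [0.5, 0.2, 0.4]
width: 42.7
```

Run:
```python
from h import *
st()
im=ctrl.get_image('wrist');crop(im,220,100,420,340,'pics/wrist8.png',3.3)
im=ctrl.get_image('side');crop(im,290,130,450,260,'pics/sd8.png',4.5)
```

```text
clk 10.17 eef [626.1 -33.1 162.4] n,s 0.3 125.5 yaw -5.3 axis [ 0.     0.001 -1.   ] F n,s,z 0.47 0.23 0.37 w 42.7
```

View pics/wrist8.png

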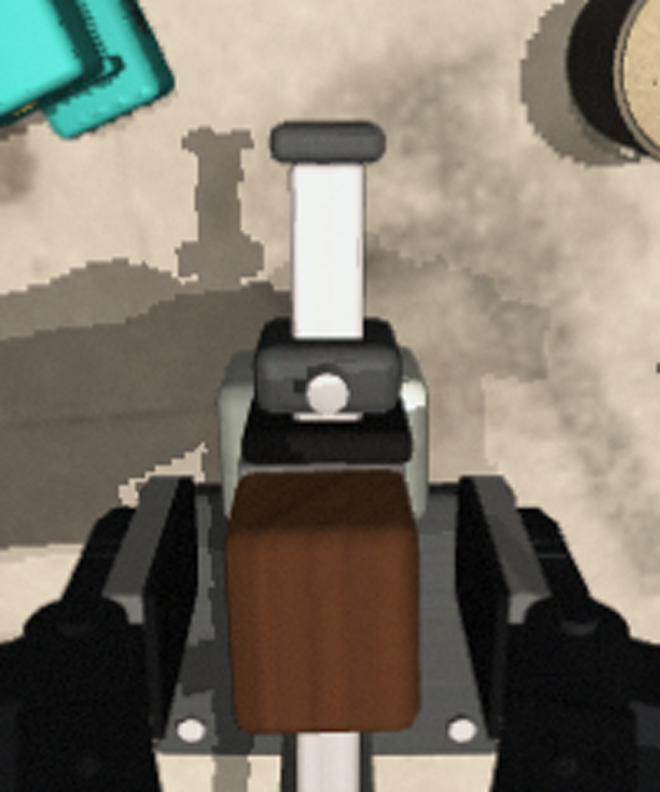

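View pics/sd8.png

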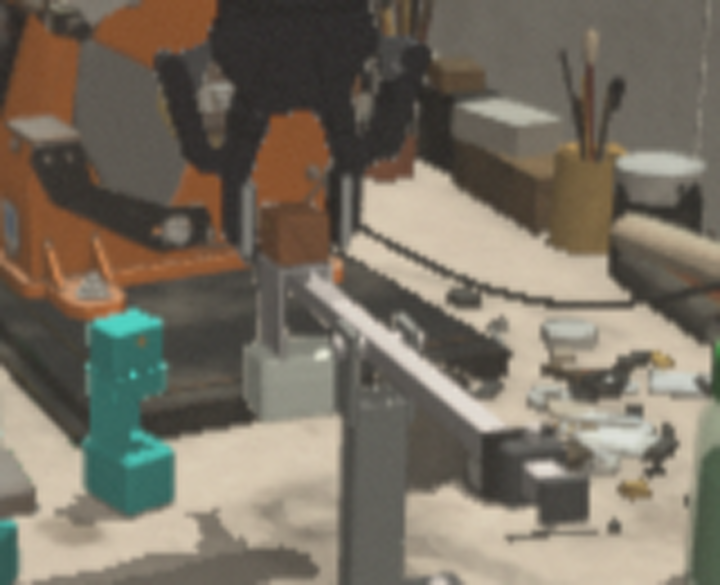

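Emit:
arm_command(series=[[0.6, 0, 0, 3, 0, 0, 0], [0.8, 0, 0, 3.5, 0, 0, 0], [1, -2, 1, 2.5, 0, 0, 0], [1, -3.4, 2, 0, 0, 0, 2], [1, -3.3, 2, 0, 0, 0, 2], [1, -3.2, 2.4, 0, 0, 0, 2], [1, -2.8, 2.9, 0, 0, 0, 3], [1, 0, 4, 0, 0, 0, 0], [1, 0, 4, 0, 0, 0, 0], [1, 0, 4, 0, 0, 0, 0], [1, 0, 3.9, 0, 0, 0, 0], [1, 0, 2.8, 0, 0, 0, 0], [1, 0, 0, 0, 0, 0, 0], [1, 0, 0, 0, 0, 0, 0], [1, 0, 0, 0, 0, 0, 0]])

```text
clock: 11.52
eef_pos: [478.8, 254.9, 252.1]
tool_rot: [-0.343, 1.57, -1.85]
force: [-0.4, -0.1, 0.6]
width: 85.4
```

Run:
```python
from h import *
st()
im=ctrl.get_image('wrist');cv2.imwrite('pics/wrist9.png',im)
im=ctrl.get_image('side');cv2.imwrite('pics/side9.png',im)
```

```text
clk 11.52 eef [478.8 254.9 252.1] n,s -173.3 398.4 yaw 3.7 axis [-0.    -0.001 -1.   ] F n,s,z -0.38 -0.1 0.61 w 85.4
```

View pics/wrist9.png

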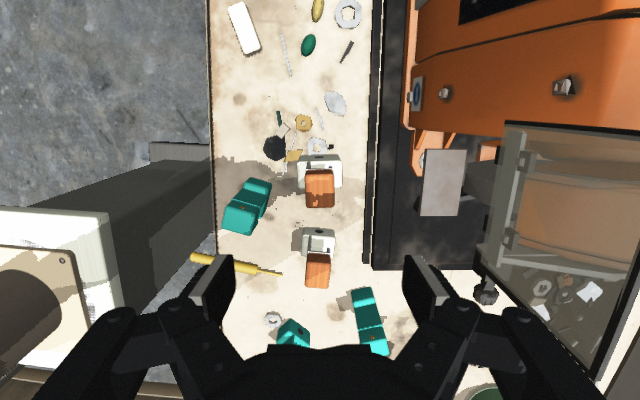

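View pics/side9.png

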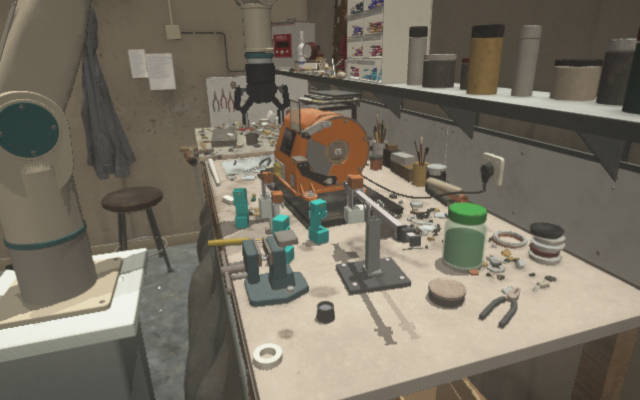

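Run:
```python
from h import *
c=Cam('wrist'); a=cv2.imread('pics/wrist9.png')
hsv=cv2.cvtColor(a,cv2.COLOR_BGR2HSV); 
crop(a,285,140,355,300,'pics/w9.png',4)
for p in [(319,185),(320,189)]: print(c.atz(*p,130))
```

```text
[478.00076802 263.69541161 130.        ]
[479.18522751 259.87570362 130.        ]
```

View pics/w9.png

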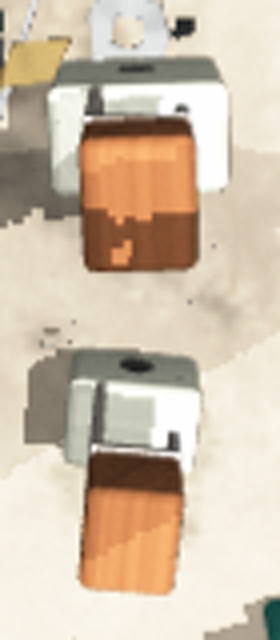

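Emit:
arm_command(series=[[1, 0, 0.35, -3, 0, 0, 0], [1, 0, 0, -3.5, 0, 0, 0], [1, 0, 0, -3.5, 0, 0, 0], [1, 0, 0, -3, 0, 0, 0], [1, 0, 0, -2.4, 0, 0, 0], [1, 0, 0, 0, 0, 0, 0], [0, 0, 0, 0, 0, 0, 0], [0, 0, 0, 0, 0, 0, 0], [0, 0, 0, 0, 0, 0, 0], [0, 0, 0, 0, 0, 0, 0], [0, 0, 0, 0, 0, 0, 0], [0, 0, 0, 0, 0, 0, 0], [0, 0, 0, 0, 0, 0, 0], [0, 0, 0, 0, 0, 0, 0]])

```text
clock: 12.78
eef_pos: [479.8, 260.0, 100.0]
tool_rot: [2.034, 1.568, 0.528]
force: [-0.3, -0.6, 6.4]
width: 27.1
```

Run:
```python
from h import *
st()
c,n=np.cos(YAW),np.sin(YAW)
for s,nn in [(-85,-62),(-90,0)]: print(P0+s*np.array([-n,c])+nn*np.array([c,n]))
```

```text
clk 12.78 eef [479.8 260.  100. ] n,s -172.9 403.6 yaw 3.7 axis [ 0.002  0.001 -1.   ] F n,s,z -0.21 -0.62 6.39 w 27.1
[ 544.29547578 -236.80532534]
[ 605.55245326 -247.60267269]
```

Emit:
arm_command(series=[[0, 0, 0, 1.5, 0, 0, 0], [0, 0, 0, 3.5, 0, 0, 0], [0, 0, 0, 4, 0, 0, 0], [0, 0, 0, 4, 0, 0, 0], [0, 0, -2, 1, 0, 0, 0], [0, 0, -4, 0, 0, 0, 0], [0, 0, -4, 0, 0, 0, 0], [0, 0, -4, 0, 0, 0, 0], [0, 0.6, -4, 0, 0, 0, -1], [0, 0.6, -4, 0, 0, 0, -1], [0, 0.8, -4, 0, 0, 0, -1], [0, 0.8, -4, 0, 0, 0, -1], [0, 0.8, -4, 0, 0, 0, -1], [0, 0.8, -4, 0, 0, 0, -1], [0, 0.8, -4, 0, 0, 0, -1], [0, 0.6, -4, 0, 0, 0, -1], [0, 0.6, -3, 0, 0, 0, -1.1], [0, 0, -0.7, 0, 0, 0, 0], [0, 0, 0, 0, 0, 0, 0], [0, 0, 0, 0, 0, 0, 0]])

```text
clock: 14.45
eef_pos: [542.5, -236.5, 238.2]
tool_rot: [-2.674, 1.569, 1.944]
force: [0.8, 0.1, -2.5]
width: 27.3
```

Run:
```python
from h import *
st()
im=ctrl.get_image('wrist');cv2.imwrite('pics/wrist10.png',im)
im=ctrl.get_image('side');cv2.imwrite('pics/side10.png',im)
```

```text
clk 14.45 eef [ 542.5 -236.5  238.2] n,s -63.8 -84.9 yaw -5.4 axis [-0.001  0.002 -1.   ] F n,s,z 0.75 0.22 -2.46 w 27.3
```

View pics/wrist10.png

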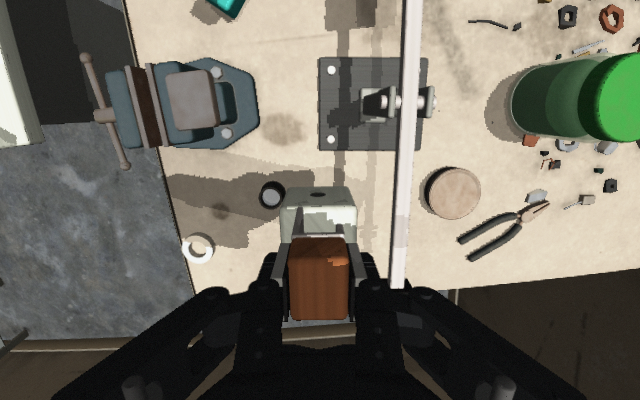

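View pics/side10.png

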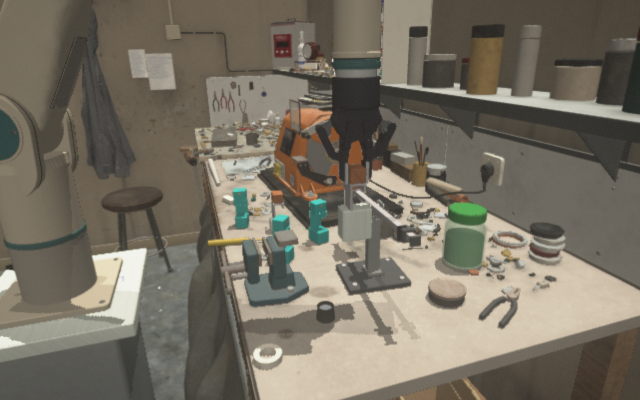

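Emit:
arm_command(series=[[0, 0, 0, -2.5, 0, 0, 0], [0, 0, 0, -2.1, 0, 0, 0], [0, 0, 0, 0, 0, 0, 0], [0, 1, -0.1, 0, 0, 0, 0], [0, 1.3, -0.1, 0, 0, 0, 0], [0, 1.4, -0.1, 0, 0, 0, 0], [0, 1.2, -0.1, 0, 0, 0, 0], [0, 0.9, -0.1, 0, 0, 0, 0], [0, 0.5, -0.1, 0, 0, 0, 0], [0, 0, 0, 0, 0, 0, 0], [0, 0, 0, 0, 0, 0, 0], [0, 0, 0, 0, 0, 0, 0]])

```text
clock: 15.55
eef_pos: [605.2, -243.2, 192.6]
tool_rot: [-1.717, 1.57, 2.902]
force: [0.7, 0.1, -1.5]
width: 27.6
```

Run:
```python
from h import *
st()
im=ctrl.get_image('wrist');cv2.imwrite('pics/wrist11.png',im)
im=ctrl.get_image('side');crop(im,290,130,450,260,'pics/sd11.png',4.5)
```

```text
clk 15.55 eef [ 605.2 -243.2  192.6] n,s -0.7 -85.7 yaw -5.4 axis [-0.001  0.    -1.   ] F n,s,z 0.69 0.14 -1.53 w 27.6
```

View pics/wrist11.png

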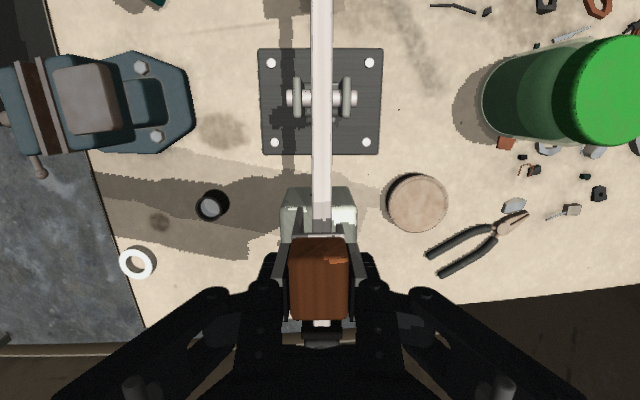

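View pics/sd11.png

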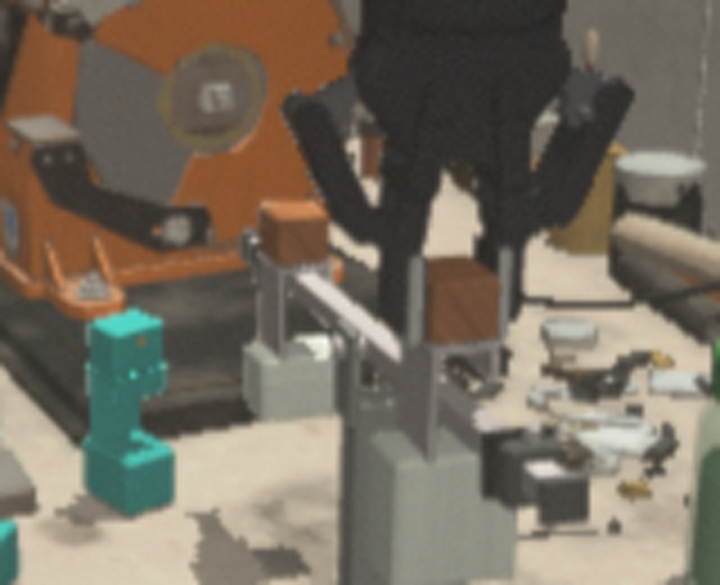

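Emit:
arm_command(series=[[0, 0.15, 0, -1.0, 0, 0, 0], [0, 0, 0, -0.7, 0, 0, 0], [0, 0, 0, -0.4, 0, 0, 0], [0, 0, 0, -0.3, 0, 0, 0], [0, 0, 0, -0.3, 0, 0, 0], [0, 0, 0, 0, 0, 0, 0], [0, 0, 0, 0, 0, 0, 0]])

```text
clock: 16.23
eef_pos: [607.2, -243.6, 165.2]
tool_rot: [-1.792, 1.57, 2.825]
force: [-1.0, 0.6, 0.8]
width: 27.1
```

Run:
```python
from h import *
st()
im=ctrl.get_image('wrist');crop(im,220,0,420,340,'pics/wrist12.png',2.3)
im=ctrl.get_image('side');crop(im,290,130,450,260,'pics/sd12.png',4.5)
```

```text
clk 16.23 eef [ 607.2 -243.6  165.2] n,s 1.3 -85.9 yaw -5.4 axis [-0.  0. -1.] F n,s,z -1.06 0.47 0.79 w 27.1
```

View pics/wrist12.png

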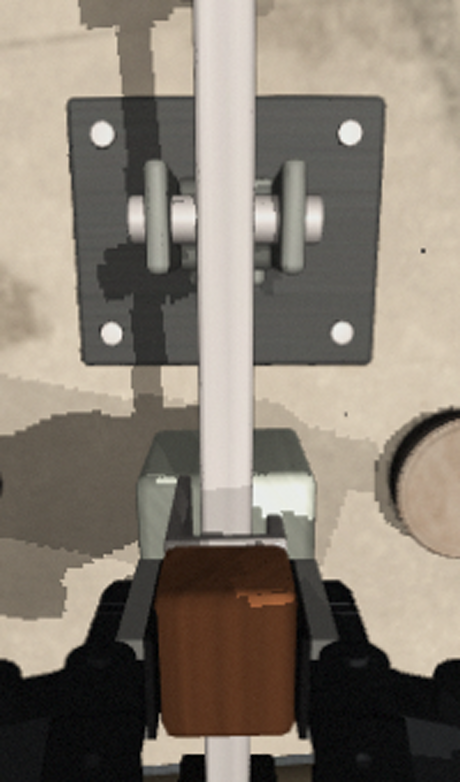

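View pics/sd12.png

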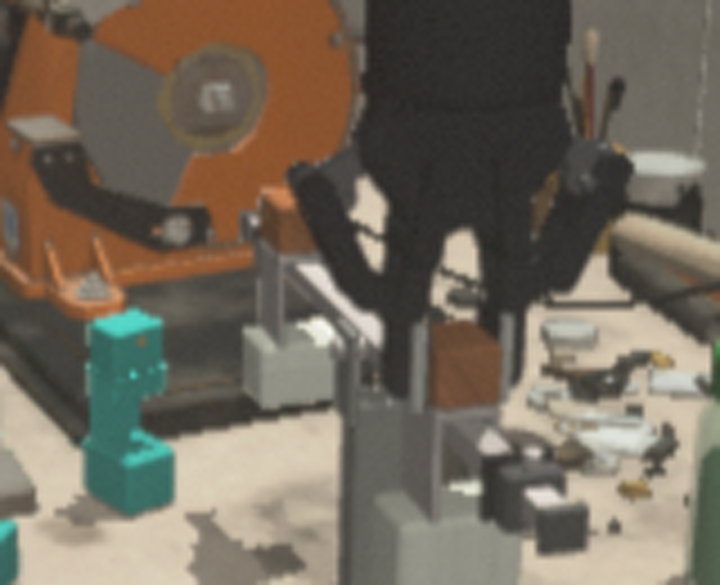

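Emit:
arm_command(series=[[0, -0.05, -0.5, 0, 0, 0, 0], [0, -0.05, -0.5, 0, 0, 0, 0], [0, -0.05, -0.5, 0, 0, 0, 0], [0, -0.05, -0.5, 0, 0, 0, 0], [0, -0.04, -0.4, 0, 0, 0, 0], [0, 0, 0, 0, 0, 0, 0], [0, 0, 0, 0, 0, 0, 0]])

```text
clock: 16.92
eef_pos: [604.8, -268.8, 165.4]
tool_rot: [0.204, 1.57, -1.463]
force: [-0.5, -0.2, -0.1]
width: 27.4
```

Run:
```python
from h import *
st()
im=ctrl.get_image('side');crop(im,330,130,450,260,'pics/sd13.png',4.5)
```

```text
clk 16.92 eef [ 604.8 -268.8  165.4] n,s 1.2 -111.1 yaw -5.5 axis [ 0.    -0.001 -1.   ] F n,s,z -0.43 -0.25 -0.07 w 27.4
```

View pics/sd13.png

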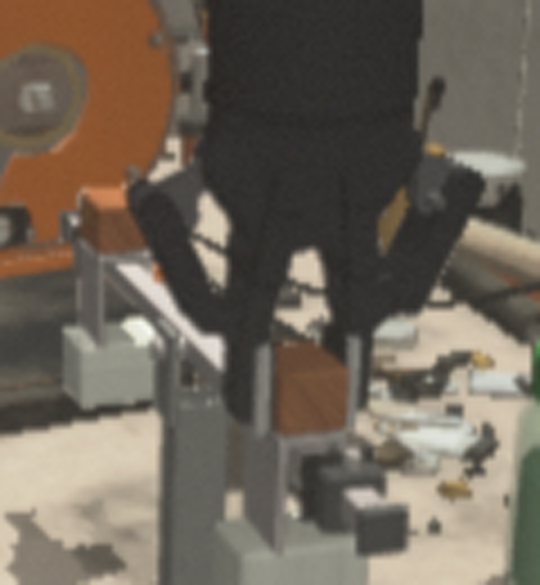

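Emit:
arm_command(series=[[0, -0.03, -0.3, 0, 0, 0, 0], [0, -0.03, -0.3, 0, 0, 0, 0], [0, 0, 0, 0, 0, 0, 0], [0, 0, 0, 0, 0, 0, 0]])

```text
clock: 17.3
eef_pos: [604.3, -274.1, 165.3]
tool_rot: [0.102, 1.57, -1.564]
force: [-0.6, -0.8, 0.0]
width: 27.5
```

Run:
```python
from h import *
st()
```

```text
clk 17.3 eef [ 604.3 -274.1  165.3] n,s 1.3 -116.5 yaw -5.4 axis [ 0.    -0.001 -1.   ] F n,s,z -0.56 -0.85 0.04 w 27.5
```

Emit:
arm_command(series=[[0, -0.03, -0.3, 0, 0, 0, 0], [0, 0, -0.1, 0, 0, 0, 0], [0, 0, 0, 0, 0, 0, 0], [0, 0, 0, 0, 0, 0, 0]])

```text
clock: 17.63
eef_pos: [604.0, -277.9, 165.3]
tool_rot: [0.025, 1.57, -1.64]
force: [0.7, -0.1, -1.6]
width: 27.1
```

Run:
```python
from h import *
st()
```

```text
clk 17.63 eef [ 604.  -277.9  165.3] n,s 1.3 -120.3 yaw -5.4 axis [-0. -0. -1.] F n,s,z 0.67 -0.03 -1.56 w 27.1
```

Emit:
arm_command(series=[[0, -0.03, -0.3, 0, 0, 0, 0], [0, 0, -0.1, 0, 0, 0, 0], [0, 0, 0, 0, 0, 0, 0], [0, 0, 0, 0, 0, 0, 0]])

```text
clock: 17.97
eef_pos: [603.7, -282.0, 165.3]
tool_rot: [0.155, 1.57, -1.511]
force: [-0.6, -0.4, -1.0]
width: 27.1
```

Run:
```python
from h import *
st()
```

```text
clk 17.97 eef [ 603.7 -282.   165.3] n,s 1.4 -124.4 yaw -5.4 axis [ 0. -0. -1.] F n,s,z -0.53 -0.43 -0.95 w 27.1
```

Emit:
arm_command(series=[[0, -0.04, -0.3, 0, 0, 0, 0], [0, 0, 0, 0, 0, 0, 0], [0, 0, 0, 0, 0, 0, 0]])

```text
clock: 18.22
eef_pos: [603.3, -285.1, 165.3]
tool_rot: [0.162, 1.57, -1.504]
force: [0.5, -1.0, -1.2]
width: 27.6
```

Run:
```python
from h import *
st()
im=ctrl.get_image('side');crop(im,330,130,450,260,'pics/sd14.png',4.5)
```

```text
clk 18.22 eef [ 603.3 -285.1  165.3] n,s 1.3 -127.5 yaw -5.4 axis [ 0.    -0.001 -1.   ] F n,s,z 0.56 -0.97 -1.15 w 27.6
```

View pics/sd14.png

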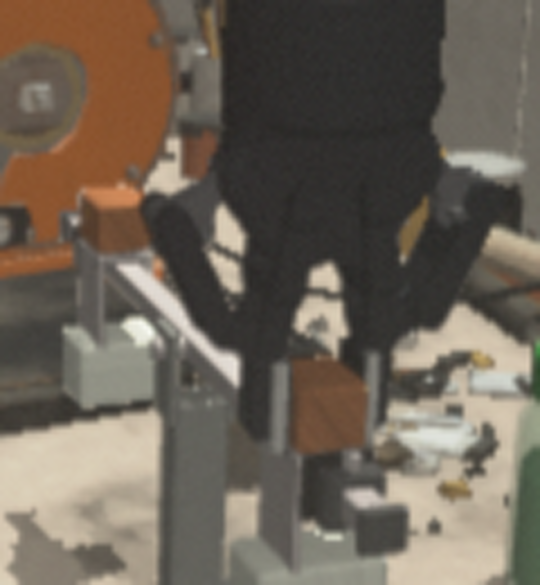

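Emit:
arm_command(series=[[0, -0.03, -0.3, 0, 0, 0, 0], [0, 0, 0, 0, 0, 0, 0], [0, 0, 0, 0, 0, 0, 0]])

```text
clock: 18.52
eef_pos: [603.1, -287.7, 165.3]
tool_rot: [1.48, 1.571, -0.185]
force: [-0.2, -1.5, -1.6]
width: 27.3
```

Run:
```python
from h import *
st()
```

```text
clk 18.52 eef [ 603.1 -287.7  165.3] n,s 1.4 -130.2 yaw -5.4 axis [ 0. -0. -1.] F n,s,z -0.07 -1.47 -1.57 w 27.3
```

Emit:
arm_command(series=[[0, -0.03, -0.3, 0, 0, 0, 0], [0, 0, 0, 0, 0, 0, 0], [0, 0, 0, 0, 0, 0, 0]])

```text
clock: 18.77
eef_pos: [603.0, -288.7, 165.0]
tool_rot: [-2.924, 1.568, 1.695]
force: [0.5, 5.0, -2.3]
width: 27.3
```

Run:
```python
from h import *
st()
```

```text
clk 18.77 eef [ 603.  -288.7  165. ] n,s 1.4 -131.2 yaw -5.4 axis [-0.     0.003 -1.   ] F n,s,z -0.01 4.99 -2.3 w 27.3
```

Emit:
arm_command(series=[[0, -0.01, -0.17, 0, 0, 0, 0], [0, 0, 0, 0, 0, 0, 0], [0, 0, 0, 0, 0, 0, 0], [0, 0, 0, 0, 0, 0, 0]])

```text
clock: 19.1
eef_pos: [603.0, -289.3, 164.9]
tool_rot: [-2.883, 1.567, 1.736]
force: [1.3, 6.3, -1.3]
width: 27.4
```

Run:
```python
from h import *
st()
```

```text
clk 19.1 eef [ 603.  -289.3  164.9] n,s 1.4 -131.8 yaw -5.3 axis [-0.001  0.004 -1.   ] F n,s,z 0.74 6.37 -1.32 w 27.4
```

Emit:
arm_command(series=[[0, -0.01, -0.09, 0, 0, 0, 0], [0, 0, 0, 0, 0, 0, 0], [0, 0, 0, 0, 0, 0, 0], [0, 0, 0, 0, 0, 0, 0]])

```text
clock: 19.43
eef_pos: [603.0, -289.5, 164.8]
tool_rot: [-2.876, 1.566, 1.744]
force: [1.2, 7.6, -1.5]
width: 27.2
```

Run:
```python
from h import *
st()
```

```text
clk 19.43 eef [ 603.  -289.5  164.8] n,s 1.4 -132.0 yaw -5.3 axis [-0.001  0.005 -1.   ] F n,s,z 0.5 7.7 -1.5 w 27.2
```

Emit:
arm_command(series=[[0, 0.02, 0.3, 0, 0, 0, 0], [0, 0, 0, 0, 0, 0, 0], [0.5, 0, 0, 0, 0, 0, 0], [0.5, 0, 0, 0, 0, 0, 0], [0.5, 0, 0, 0, 0, 0, 0], [0.5, 0, 0, 0, 0, 0, 0], [0.5, 0, 0, 0, 0, 0, 0]])

```text
clock: 20.02
eef_pos: [602.7, -291.1, 165.5]
tool_rot: [0.394, 1.57, -1.272]
force: [-0.1, -0.4, -0.4]
width: 42.5
```

Run:
```python
from h import *
st()
im=ctrl.get_image('wrist');crop(im,220,0,420,340,'pics/wrist15.png',2.3)
im=ctrl.get_image('side');crop(im,290,130,450,260,'pics/sd15.png',4.5)
```

```text
clk 20.02 eef [ 602.7 -291.1  165.5] n,s 1.2 -133.6 yaw -5.4 axis [ 0.    -0.001 -1.   ] F n,s,z -0.03 -0.41 -0.45 w 42.5
```

View pics/wrist15.png

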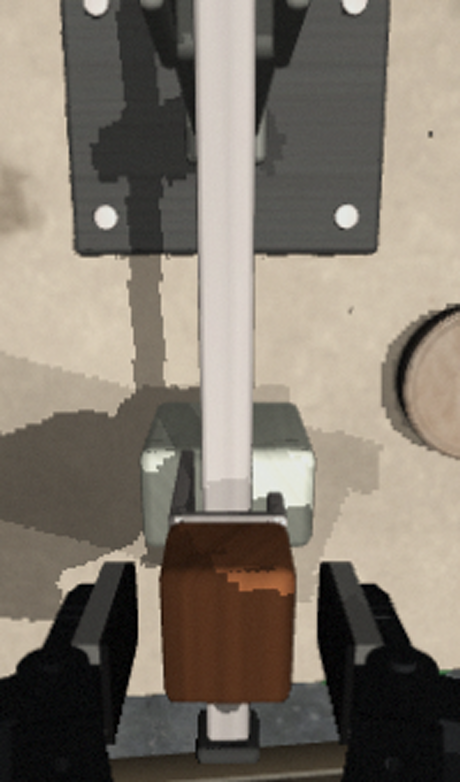

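View pics/sd15.png

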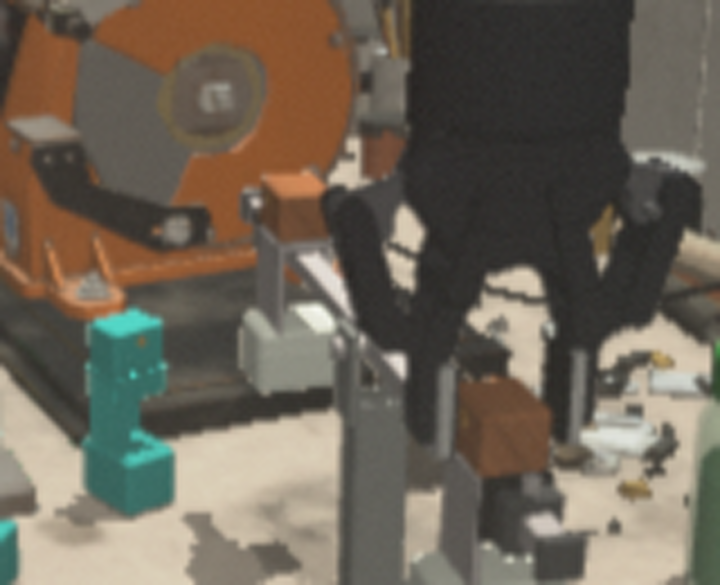

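Emit:
arm_command(series=[[0.6, 0, 0, 3, 0, 0, 0], [0.8, 0, 0, 3.5, 0, 0, 0], [1, -2, 1, 2.5, 0, 0, 0], [1, -2, 3.5, 0, 0, 0, 0], [1, -2, 3.5, 0, 0, 0, 1], [1, -2, 3.5, 0, 0, 0, 1], [1, -2, 3.5, 0, 0, 0, 1], [1, -1.9, 3.5, 0, 0, 0, 1], [1, 0, 4, 0, 0, 0, 1], [1, 0, 4, 0, 0, 0, 0], [1, 0, 4, 0, 0, 0, 0], [1, 0, 4, 0, 0, 0, 0], [1, 0, 4, 0, 0, 0, 0], [1, 0, 3.5, 0, 0, 0, 0], [1, 0, 2.2, 0, 0, 0, 0], [1, 0, 0, 0, 0, 0, 0], [1, 0, 0, 0, 0, 0, 0], [1, 0, 0, 0, 0, 0, 0]])

```text
clock: 21.62
eef_pos: [483.9, 150.7, 255.3]
tool_rot: [-0.055, 1.57, -1.633]
force: [0.2, -0.2, -0.5]
width: 85.2
```

Run:
```python
from h import *
st()
im=ctrl.get_image('wrist');cv2.imwrite('pics/wrist16.png',im);crop(im,280,120,360,280,'pics/w16.png',4)
im=ctrl.get_image('side');cv2.imwrite('pics/side16.png',im);crop(im,290,130,450,260,'pics/sd16.png',4.5)
```

```text
clk 21.62 eef [483.9 150.7 255.3] n,s -158.5 295.1 yaw -0.4 axis [-0.    -0.001 -1.   ] F n,s,z 0.17 -0.14 -0.55 w 85.2
```

View pics/w16.png

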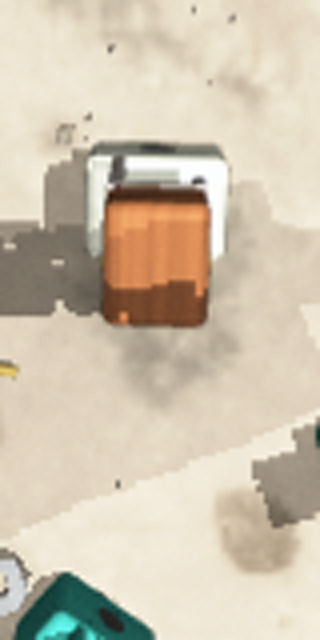

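View pics/sd16.png

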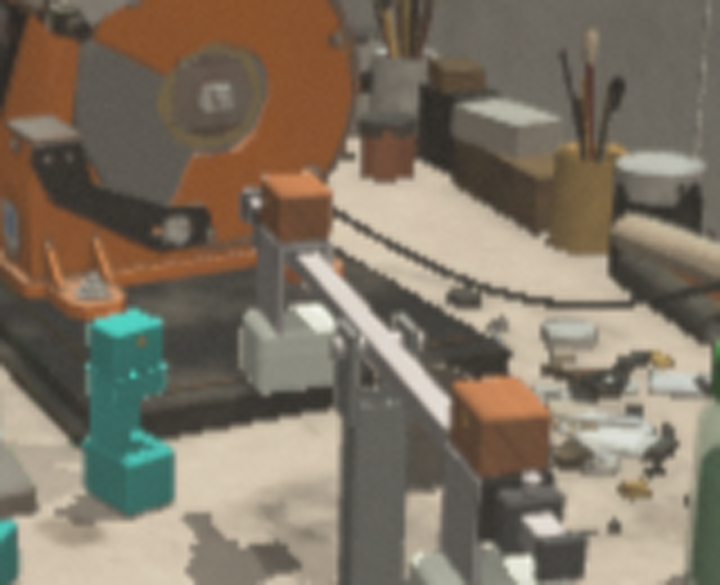

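Emit:
arm_command(series=[[1, 0, 0.2, -3.5, 0, 0, 0], [1, 0, 0, -4, 0, 0, 0], [1, 0, 0, -4, 0, 0, 0], [1, 0, 0, -3.5, 0, 0, 0], [1, 0, 0, -3.1, 0, 0, 0], [1, 0, 0, 0, 0, 0, 0], [0, 0, 0, 0, 0, 0, 0], [0, 0, 0, 0, 0, 0, 0], [0, 0, 0, 0, 0, 0, 0], [0, 0, 0, 0, 0, 0, 0], [0, 0, 0, 0, 0, 0, 0], [0, 0, 0, 0, 0, 0, 0], [0, 0, 0, 0, 0, 0, 0], [0, 0, 0, 0, 0, 0, 0]])

```text
clock: 22.88
eef_pos: [484.8, 154.2, 76.2]
tool_rot: [1.911, 1.568, 0.333]
force: [-2.0, 0.2, 7.7]
width: 27.7
```

Run:
```python
from h import *
st()
im=ctrl.get_image('side');crop(im,230,150,330,260,'pics/sd17.png',5)
c,n=np.cos(YAW),np.sin(YAW)
for s,nn in [(57,-60),(57,0)]: print(P0+s*np.array([-n,c])+nn*np.array([c,n]))
```

```text
clk 22.88 eef [484.8 154.2  76.2] n,s -158.0 298.6 yaw -0.4 axis [ 0.003  0.001 -1.   ] F n,s,z -2.03 -0.04 7.72 w 27.7
[559.61499781 -95.6199428 ]
[ 619.35011294 -101.25164063]
```

View pics/sd17.png

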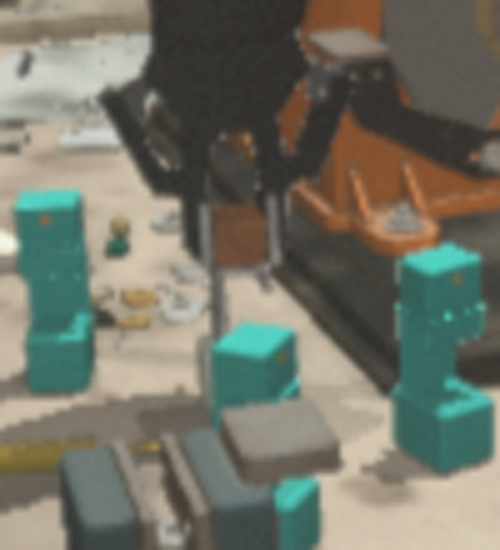

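Emit:
arm_command(series=[[0, 0, 0, 1.5, 0, 0, 0], [0, 0, 0, 3.5, 0, 0, 0], [0, 0, 0, 4, 0, 0, 0], [0, 0, 0, 3.5, 0, 0, 0], [0, 0, -1.5, 1.5, 0, 0, 0], [0, 0.5, -3.5, 0, 0, 0, -1], [0, 1, -3.8, 0, 0, 0, -1], [0, 1.2, -3.8, 0, 0, 0, -1], [0, 1.4, -3.8, 0, 0, 0, -1], [0, 1.4, -3.6, 0, 0, 0, -1], [0, 1.2, -3, 0, 0, 0, 0], [0, 0.8, -1.8, 0, 0, 0, 0], [0, 0, 0, -2.6, 0, 0, 0], [0, 0, 0, 0, 0, 0, 0], [0, 0, 0, 0, 0, 0, 0], [0, 0, 0, 0, 0, 0, 0]])

```text
clock: 24.27
eef_pos: [558.8, -93.1, 189.2]
tool_rot: [2.61, 1.57, 0.946]
force: [0.6, -0.5, -1.1]
width: 27.0
```

Run:
```python
from h import *
st()
im=ctrl.get_image('wrist');cv2.imwrite('pics/wrist18.png',im)
im=ctrl.get_image('side');crop(im,290,130,450,260,'pics/sd18.png',4.5)
```

```text
clk 24.27 eef [558.8 -93.1 189.2] n,s -61.0 59.4 yaw -5.3 axis [ 0.     0.001 -1.   ] F n,s,z 0.61 -0.49 -1.11 w 27.0
```

View pics/wrist18.png

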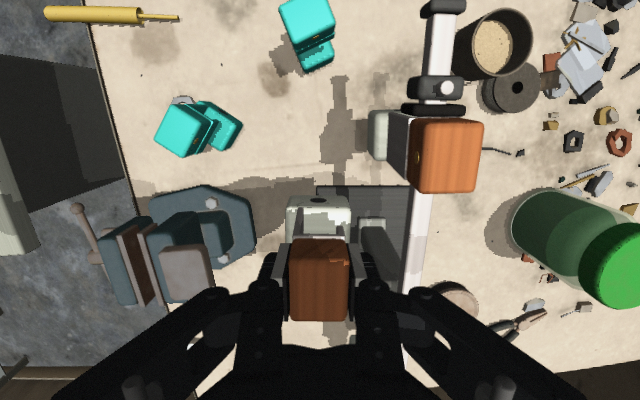

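View pics/sd18.png

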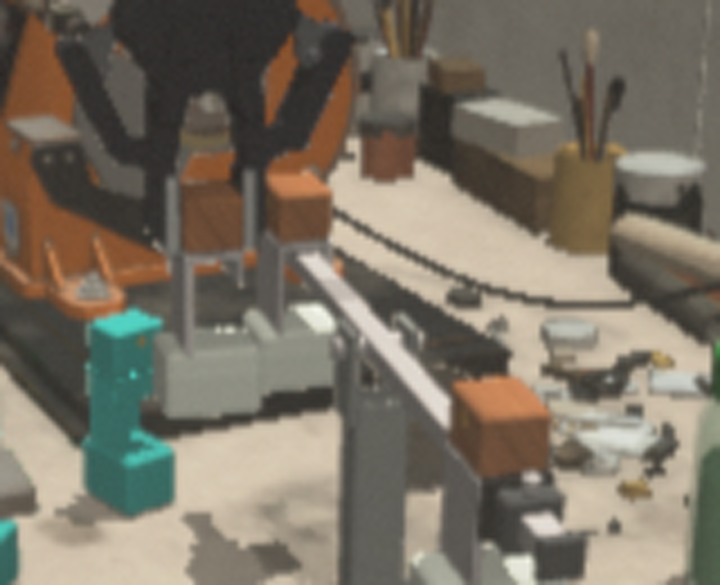

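Emit:
arm_command(series=[[0, 1, -0.15, 0, 0, 0, 0], [0, 1.3, -0.2, 0, 0, 0, 0], [0, 1.4, -0.15, 0, 0, 0, 0], [0, 1.2, -0.15, 0, 0, 0, 0], [0, 0.8, -0.1, 0, 0, 0, 0], [0, 0.4, 0, 0, 0, 0, 0], [0, 0, 0, 0, 0, 0, 0], [0, 0, 0, 0, 0, 0, 0], [0, 0, 0, 0, 0, 0, 0]])

```text
clock: 25.12
eef_pos: [619.0, -101.5, 188.4]
tool_rot: [-1.554, 1.57, 3.064]
force: [0.9, 1.2, -1.1]
width: 27.4
```

Run:
```python
from h import *
st()
im=ctrl.get_image('wrist');cv2.imwrite('pics/wrist19.png',im)
```

```text
clk 25.12 eef [ 619.  -101.5  188.4] n,s -0.3 56.7 yaw -5.4 axis [-0.001  0.    -1.   ] F n,s,z 0.75 1.24 -1.11 w 27.4
```

View pics/wrist19.png

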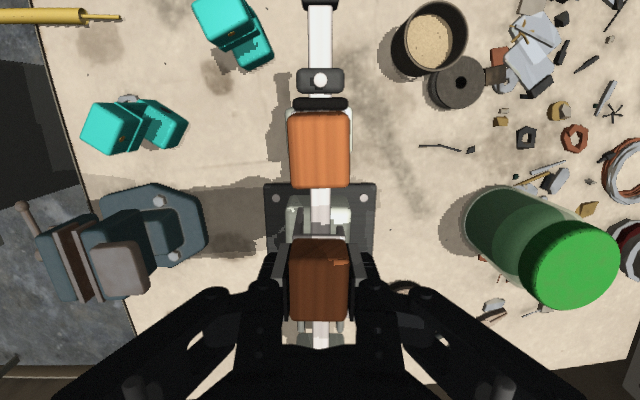

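Emit:
arm_command(series=[[0, 0.05, 0, -1.0, 0, 0, 0], [0, 0, 0, -0.6, 0, 0, 0], [0, 0, 0, -0.4, 0, 0, 0], [0, 0, 0, -0.4, 0, 0, 0], [0, 0, 0, 0, 0, 0, 0], [0, 0.04, 0.4, 0, 0, 0, 0], [0, 0.05, 0.5, 0, 0, 0, 0], [0, 0.05, 0.5, 0, 0, 0, 0], [0, 0.05, 0.5, 0, 0, 0, 0], [0, 0, 0, 0, 0, 0, 0], [0, 0, 0, 0, 0, 0, 0]])

```text
clock: 26.08
eef_pos: [622.7, -80.8, 164.5]
tool_rot: [2.727, 1.569, 1.063]
force: [0.3, 1.2, 1.3]
width: 27.2
```

Run:
```python
from h import *
st()
im=ctrl.get_image('wrist');crop(im,220,0,420,340,'pics/wrist20.png',2.3)
im=ctrl.get_image('side');crop(im,290,130,450,260,'pics/sd20.png',4.5)
```

```text
clk 26.08 eef [622.7 -80.8 164.5] n,s 1.5 77.7 yaw -5.3 axis [ 0.001  0.002 -1.   ] F n,s,z 0.17 1.19 1.25 w 27.2
```

View pics/wrist20.png

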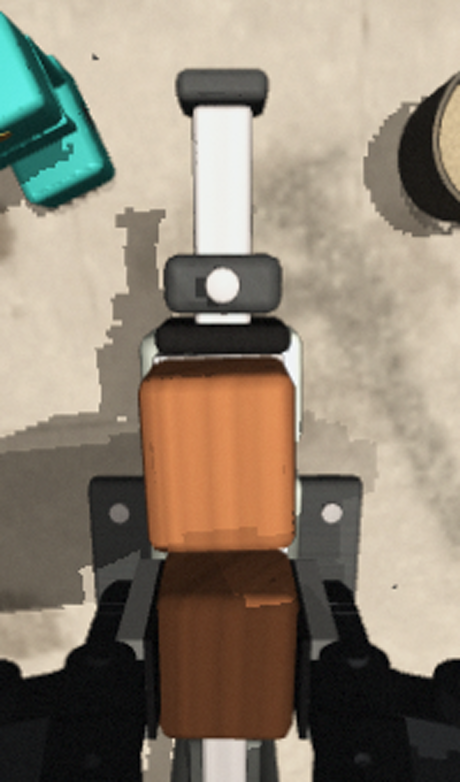

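View pics/sd20.png

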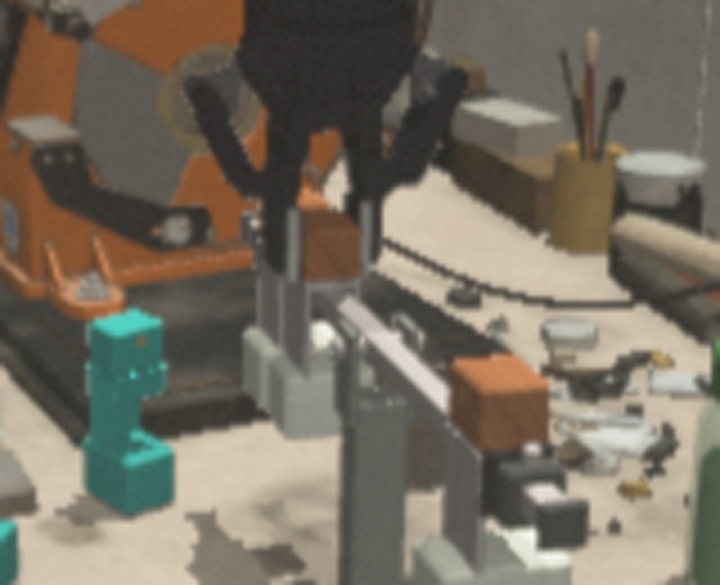

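Emit:
arm_command(series=[[0, 0.03, 0.3, 0, 0, 0, 0], [0, 0.03, 0.3, 0, 0, 0, 0], [0, 0, 0, 0, 0, 0, 0], [0, 0, 0, 0, 0, 0, 0]])

```text
clock: 26.52
eef_pos: [622.7, -76.5, 164.3]
tool_rot: [-2.017, 1.571, 2.601]
force: [-0.3, -0.4, 0.8]
width: 27.0
```

Run:
```python
from h import *
st()
```

```text
clk 26.52 eef [622.7 -76.5 164.3] n,s 1.1 81.9 yaw -5.4 axis [-0.  0. -1.] F n,s,z -0.23 -0.41 0.82 w 27.0
```

Emit:
arm_command(series=[[0, 0.03, 0.3, 0, 0, 0, 0], [0, 0, 0, 0, 0, 0, 0], [0, 0, 0, 0, 0, 0, 0]])

```text
clock: 26.77
eef_pos: [623.0, -73.4, 164.3]
tool_rot: [-2.277, 1.57, 2.341]
force: [0.1, -0.2, 1.9]
width: 26.8
```

Run:
```python
from h import *
st()
```

```text
clk 26.77 eef [623.  -73.4 164.3] n,s 1.0 85.0 yaw -5.4 axis [-0.  0. -1.] F n,s,z 0.13 -0.23 1.86 w 26.8
```

Emit:
arm_command(series=[[0, 0.03, 0.3, 0, 0, 0, 0], [0, 0, 0, 0, 0, 0, 0], [0, 0, 0, 0, 0, 0, 0]])

```text
clock: 27.02
eef_pos: [623.3, -71.5, 164.3]
tool_rot: [-0.123, 1.57, -1.788]
force: [-1.1, -3.2, 1.2]
width: 27.2
```

Run:
```python
from h import *
st()
```

```text
clk 27.02 eef [623.3 -71.5 164.3] n,s 1.1 87.0 yaw -5.4 axis [-0.    -0.001 -1.   ] F n,s,z -0.8 -3.31 1.21 w 27.2
```

Emit:
arm_command(series=[[0, 0.02, 0.22, 0, 0, 0, 0], [0, 0, 0, 0, 0, 0, 0], [0, 0, 0, 0, 0, 0, 0], [0, 0, 0, 0, 0, 0, 0]])

```text
clock: 27.35
eef_pos: [623.3, -70.9, 164.2]
tool_rot: [-0.065, 1.568, -1.731]
force: [-0.5, -6.4, 0.5]
width: 26.9
```

Run:
```python
from h import *
st()
im=ctrl.get_image('wrist');crop(im,220,60,420,340,'pics/wrist21.png',2.8)
```

```text
clk 27.35 eef [623.3 -70.9 164.2] n,s 1.1 87.5 yaw -5.5 axis [-0.    -0.003 -1.   ] F n,s,z 0.11 -6.42 0.54 w 26.9
```

View pics/wrist21.png

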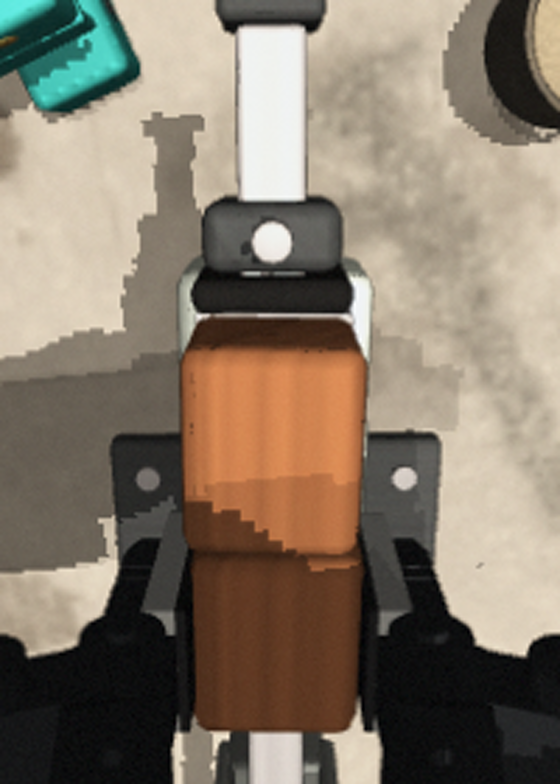

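Emit:
arm_command(series=[[0, 0.01, 0.12, 0, 0, 0, 0], [0, 0, 0, 0, 0, 0, 0], [0, 0, 0, 0, 0, 0, 0], [0, 0, 0, 0, 0, 0, 0]])

```text
clock: 27.73
eef_pos: [623.3, -70.7, 164.2]
tool_rot: [-0.057, 1.567, -1.724]
force: [-0.7, -7.6, -0.6]
width: 27.0
```

Run:
```python
from h import *
st()
```

```text
clk 27.73 eef [623.3 -70.7 164.2] n,s 1.1 87.8 yaw -5.5 axis [-0.001 -0.004 -1.   ] F n,s,z 0.05 -7.63 -0.57 w 27.0
```

Emit:
arm_command(series=[[0, -0.02, -0.27, 0, 0, 0, 0], [0, 0, 0, 0, 0, 0, 0], [0.5, 0, 0, 0, 0, 0, 0], [0.5, 0, 0, 0, 0, 0, 0], [0.5, 0, 0, 0, 0, 0, 0], [0.5, 0, 0, 0, 0, 0, 0], [0.5, 0, 0, 0, 0, 0, 0], [0.6, 0, 0, 2.5, 0, 0, 0], [0.6, 0, 0, 3, 0, 0, 0], [0.6, 0, 0, 3.5, 0, 0, 0], [0.6, -3, 0, 2, 0, 0, 0], [0.6, -3.5, 0, 0, 0, 0, 0], [0.6, -3.5, 0, 0, 0, 0, 0], [0.6, 0, 0, 0, 0, 0, 0], [0.6, 0, 0, 0, 0, 0, 0], [0.6, 0, 0, 0, 0, 0, 0]])

```text
clock: 29.07
eef_pos: [524.4, -69.7, 274.9]
tool_rot: [1.783, 1.569, 0.118]
force: [0.6, 0.5, 0.1]
width: 51.1
```

Run:
```python
from h import *
st()
im=ctrl.get_image('wrist');cv2.imwrite('pics/wrist22.png',im);crop(im,340,60,470,340,'pics/w22.png',2.8)
im=ctrl.get_image('side');cv2.imwrite('pics/side22.png',im);crop(im,330,160,450,270,'pics/sd22.png',6)
im=ctrl.get_image('scene');crop(im,330,150,480,280,'pics/s22.png',5.2)
```

```text
clk 29.07 eef [524.4 -69.7 274.9] n,s -97.5 79.5 yaw -5.4 axis [ 0.002  0.    -1.   ] F n,s,z 0.55 0.53 0.13 w 51.1
```

View pics/wrist22.png

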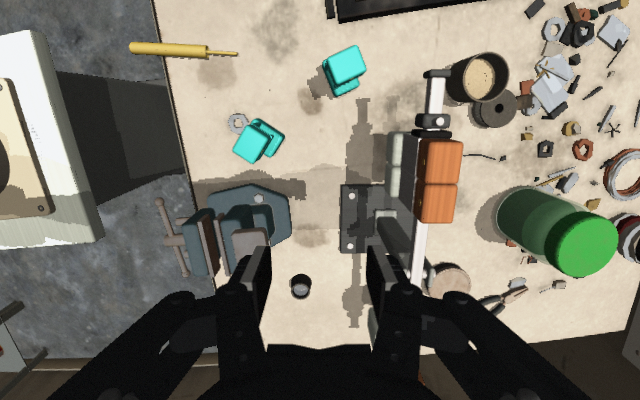

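View pics/sd22.png

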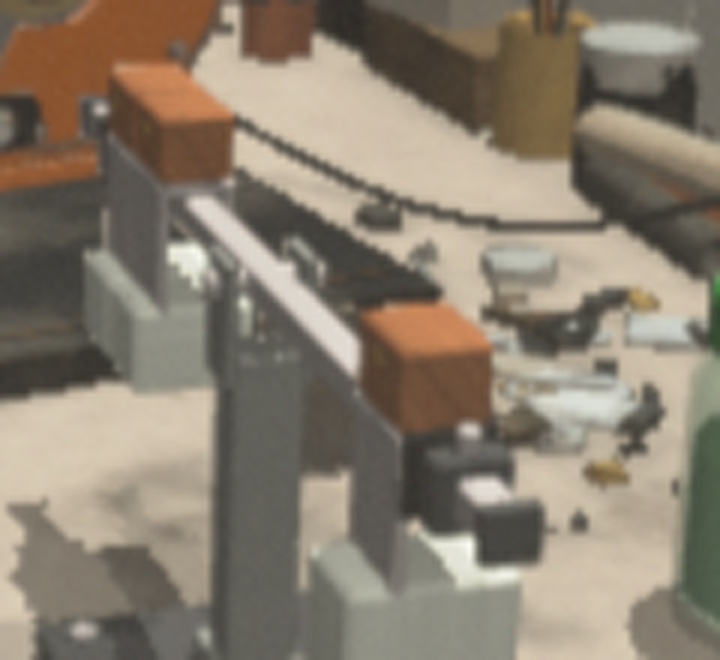

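View pics/s22.png

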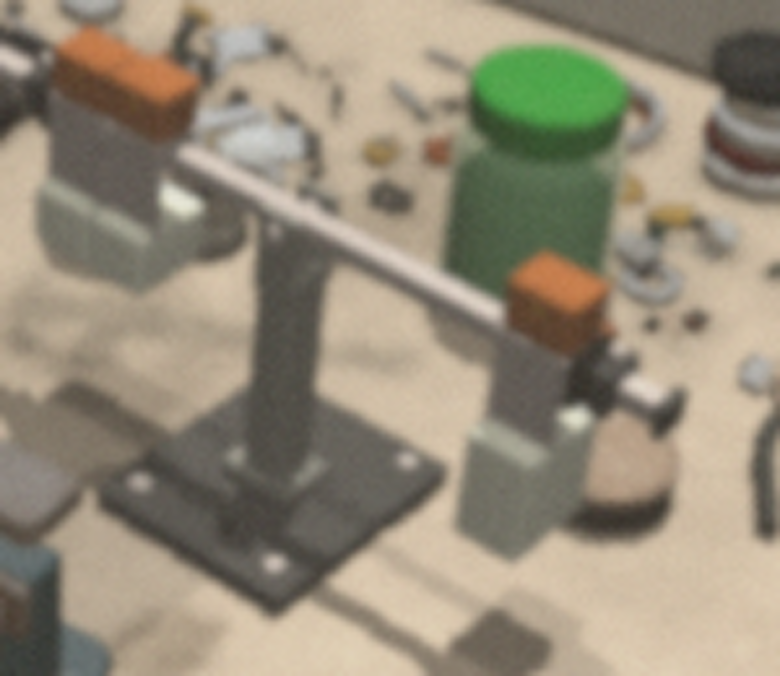

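Run:
```python
from h import *
im=cv2.imread('pics/wrist22.png');crop(im,380,60,480,240,'pics/w22.png',4.4)
a=cv2.imread('pics/side0.png')[225:262,385:430];b=cv2.imread('pics/side22.png')
r=cv2.matchTemplate(b[200:280,360:450],a[5:32,18:40],cv2.TM_CCOEFF_NORMED);_,m,_,l=cv2.minMaxLoc(r);print(m,l[0]+360-403,l[1]+200-230)
S=Cam('side');print(S.proj([[596,-342,159],[596,-342,154]]))
```

```text
0.9257909655570984 0 1
[[412.1197438  246.75331859]
 [411.93378088 249.62970989]]
```

View pics/w22.png

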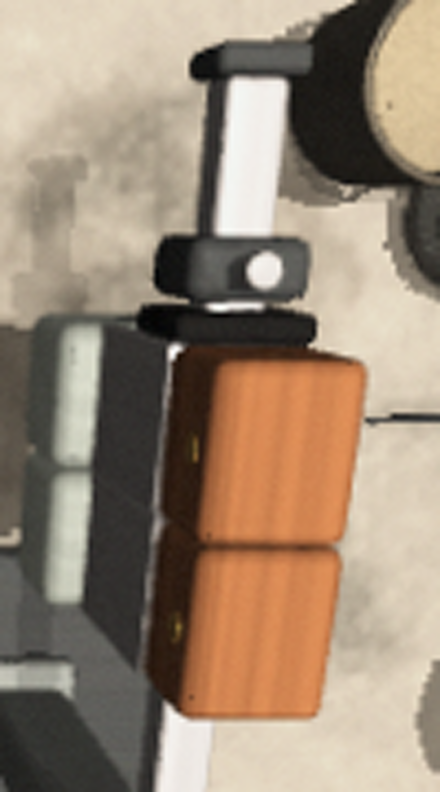

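```bash
python3 -c "
from h import *
st();print(ctrl.finish_job())"
```

```text
clk 29.22 eef [524.8 -69.8 274.3] n,s -97.1 79.4 yaw -5.4 axis [ 0.001  0.    -1.   ] F n,s,z 0.18 -0.07 0.0 w 51.4
the job is handed in; nothing more can be done
None
```

All three hangers are on the rack in the order asked, and I handed the job in at about 29 s of the 72 s allowed. The hand-in gave no verdict.

| Step | Hanger | Pressed against | Last force reading before easing off |
|---|---|---|---|
| 1 | First small, left arm | Left rubber stop | about 7.3 N |
| 2 | Large, right arm | Right rubber stop | about 7.7 N |
| 3 | Other small, left arm | First small hanger | about 7.6 N |

- **Letting go:** each time I eased the hand back about 2.5 to 3 mm before opening the fingers, so the rubber would not kick the hanger back.
- **Bar level:** in the side picture the right end cap had shifted about 1 pixel from the start, or roughly 0.01 rad.
- **Contacts:** the two small hangers touch each other, and the first small and the large one look seated at their stops. I saw no gap, but the right stop was partly hidden.
- **Lean along the way:** I judged the lean during loading only from the pictures and did not measure it. I held the bar near level while sliding, and it stayed well short of leaning too far.
- **Left alone:** I did not touch the loupe, tin, cup or turquoise look-alikes, and the hand finished clear of everything with about zero force.
- **Disagreement:** the side camera placed the rack about 8 mm off along the bar, compared with the wrist and scene cameras. Those two agreed within about 1 mm, so I used them.

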